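# Load the reference-target carousel with the machine stopped

## Robot

A 6-joint arm with a two-finger parallel gripper is mounted at the origin on a cart in front of the work surface, level with it; the furniture and walls round the work are solid. World frame = base frame: x ahead of the robot, y to its left, z up, the work surface at z = 0. Lengths are in mm, angles in rad, forces in N, time in s.
With the tool pointing down it reaches from about 350 to 975 mm from the base axis. Payload 7.1 kg.
Tool frame: the origin (TCP) lies midway between the tips of the shut fingers; the grasp point (between the pads) lies 19 mm behind it (ctrl.grip_point_offset is the distance from the TCP to the grasp point, in mm); z points along the fingers, y is the line along which they close (so a half turn about z gives the same grasp; the last joint's range is limited). The gripper opens to 88 mm and grips with 3 to 60 N. Pads are 20 mm wide; open, the fingers measure 115 mm over their backs; the gripper's body (75 mm by 178 mm) begins 61 mm behind the grasp point.
Start: joints at [1.169, 0.423, 1.63, -0, 1.089, -0.019], TCP at [233.417, 579.76, 222.675] pointing down, gripper open.
Joint ranges: [-3, 3], [-0.9, 2.11], [0.09, 2.58], [-1.31, 4.45], [0.11, 2.69], [-2.54, 2.54]. Speed limits (rad/s): [2.39, 2.39, 3.01, 3.14, 3.14, 3.14].

## Interface

Orientations are given as a rotation vector (axis times angle).
In Python, from workcell import get_obs, optics, close_job, spotter, ctrl gives the robot as it stands. The module is installed in compiled form; this text tells all that it offers.
- The arm moves only by the tool move_arm, never from a script. Its argument "rows" is a list of rows, each a list of 5 numbers: the shift along the tool's x, y, z in cm, then the turn about the tool's z in degrees, then the opening in per cent of the stroke, from 0 (shut) to 100 (fully open). A call has 1 to 10 rows; each row shifts and turns the commanded pose from where the row before left it, along the tool's axes as they then stand; what a row does not reach is not made up. A row lasts 1/8 s, in which the tool goes at most 62.5 mm and 10.7 degrees, less where a joint would pass 70% of its speed; a pose out of reach is approached as far as the arm can. A call with a gripper value outside its range is refused whole. The fingers move at their own pace and stop on an object; the grip force is fixed at half the most. Time passes only in rows, so rows that do not move let the fingers close. It gives the time, the measured TCP pose, the force, the opening and the grip force at its end, in the units of the state.
- get_obs(): the state, without advancing time (a new reading comes with each control period).
- optics.get_image(name): name is "scene" or "top"; returns the picture (400x640x3 uint8, blue, green, red); there is no depth.
- optics.calibration(name): a dict with "camera_matrix" (3x3 intrinsics, pixels), "distortion" ([k1, k2, p1, p2, k3] as OpenCV has them; the pictures are not rectified), "xyz" and "orientation" of the camera in the world. Camera axes: x right, y down, z forward; pixel columns grow to the right and rows downward; lengths in mm; the calibration is good to about 2 mm. A picture is of the moment at which its call begins. calibration takes no time and is no camera call.
- close_job(): hands the job in; it is judged then, once.
Trained networks look in the newest picture that a camera, given by its name, has taken for a name from the list of things; names that differ only in an ending like _2 or _b are one class to them, and where a whole thing is asked for, a point or a joint stands for the part that bears it (a point fixed in the world has none). Each returns a list of dicts, best first, with "conf" (0 to 1); they miss things now and then, are a little off and sometimes report something else, mostly with a low value. They report only what shows in the picture. A call takes as long as a camera call. They do not tell look-alikes from the thing itself.
- spotter.find_in(camera, label): "point" ([column, row] in pixels, amid what is visible of it).
- spotter.regions_of(camera, label): "region" (400x640 bool, what is visible of it) and "point" ([column, row] in pixels, amid what is visible of it).
The state is a dict: "t": time; "qpos": joint angles; "qvel": joint speeds; "joint_torque": joint torques, N m; "ee_pos": TCP position; "orientation": TCP orientation; "ft_force": force on the tool from outside, world axes, zero at the start; "moment": the same for the moment, N m; "width": finger opening in mm; "grasp_force": force on a finger pad.
Only numpy, scipy, OpenCV 4.12 (cv2) and the standard library are available. Lean on these libraries where they do the work, as an engineer would, in place of code of your own. Each camera call takes 0.05 s, during which the arm holds its last target. There are 200 camera calls.

## Task

Push the red stop button in until it latches, and only then work on the carousel: with the grip on its axis turn an empty station into the slot of the clear guard, hook a cassette's steel tongue under the lip at the rim, swing its heel down until the catch by the hub snaps over it, and go on until every loose cassette is in an empty station. Then turn the round master target into the slot so that the table clicks home, take your hands off the carousel and only after that turn the mushroom clockwise and let go, so that the button springs out again. Leave the cassette already fitted and the things lying about as they are.

Things in the scene. Friction and masses are not known exactly. Their poses are not given: they have to be found in the camera images.
- stand: fixed stand of the carousel; origin on the worktop under the turning axis; -x points to its front. Base plate 230 x 230 x 12 mm. Flat clear guard of the same outline over the table, underside 63, top 67 mm above the worktop. Its loading slot, 96 mm wide, runs from the front edge (x = -115 mm) to x = +30 mm, baring the hub and one station; under the guard no station can be loaded
- opening (a point): middle of the loading slot, fixed: 63.5 mm from the axis towards the stand's front (-x), 30 mm above the worktop (seat height). Behind the stand, at about x = 0.72, y = -0.01 m, a tall upright column of the machine stands, and tall frame posts stand at the front corners of the cell (on the right at about x = 0.37, y = -0.46 m): keep the arm clear of them
- carousel (a joint): angle of the turntable (106 mm radius, six stations), rad, endless, growing counterclockwise from above. Station k is k x 60 deg counterclockwise of station 0, so it is at the opening at angle -k x 60 deg (plus full turns). A detent holds each indexed angle, drawing in from about 3 deg; 0.3 N m to leave it, 0.03 N m between. Station 3 holds a fitted cassette that stays; 1, 2, 4, 5 are empty
- grip_top (a point): top centre, 95.5 mm above the worktop, of the black grip bar on the axis that turns the table; bar 46 long x 14 wide x 24 mm high (71.5 to 95.5 mm). At carousel angle 0 it lies along the stand's x axis; it turns with the table
- master (a point): station 0, with the round brass master target (52 mm across, 8 mm high, screwed down, white face with a cross): point 63.5 mm from the axis at seat height, turning with the table; it meets opening when the master is parked in the slot
- stop_plunger (a joint): how far the red mushroom stop button is pushed in, m: 0 = out, end of travel 0.009. A spring pushes it out; pushing it in takes up to about 6 N; pushed fully in it latches, and let go it stays in at about 0.0065
- stop_head (a joint): turn of the mushroom head, rad, 0 to 0.9, clockwise from above, sprung back to 0. When latched, a turn past about 0.5 frees it, and it springs out once the fingers let go
- stop_top (a point): centre of the domed top of the red mushroom head (40 mm across; its upright rim lies 6 to 16 mm below this point, its underside 18 mm below); moves with it; 82.5 mm above the worktop when out
- stop_box: fixed yellow box of the stop button, 74 x 74 x 50 mm, origin on the worktop under its centre, the button upright on its axis; a collar 42 mm across stands 4.5 mm above its top
- seat_1 (a point): empty station 1: point on its seat, 63.5 mm from the axis, 30 mm above the worktop: a seated cassette has its origin here, its +x (tongue) straight out from the axis; turns with the table. Two round rails beside it, 38 mm apart, 6.5 mm high, 50 to 86 mm from the axis. No room to go in flat: tongue first, slanting 15 to 20 deg, then heel down
- lip_1 (a point): station 1's lip at the rim: middle of its inner lower edge, 92 mm from the axis, 7.5 mm over the seat. The lip is 46 mm wide, 5 mm thick and reaches out to 104 mm; under it a wall stops the tongue at 100 mm
- catch_1 (a point): station 1's bevelled spring catch, 12 mm wide: its point, 38 mm from the axis and 10 mm over the seat. It stands out of the hub's flat side (33 mm from the axis, 15 mm high). Push the heel down past it (10 to 15 N on the fin): it yields, then snaps over the heel's top edge and holds it
- seat_2 (a point): empty station 2: seat point as seat_1, same make; its lip and catch lie as those of station 1 do
- seat_4 (a point): empty station 4: seat point as seat_1, same make; its lip and catch lie as those of station 1 do
- seat_5 (a point): empty station 5: seat point as seat_1, same make; its lip and catch lie as those of station 1 do
- cassette_a: loose black cassette, about 80 g, may be absent: frame 56 (x) x 34 (y) x 8 mm, origin under its centre. Steel tongue 26 wide, 4 mm thick, flush with the underside, out to x = +36 mm; the heel is the other end, x = -28 mm. Grip fin on top: centre x = -12 mm, 22 (x) x 12 (y) mm, top 28 mm above the underside. White 9-dot target in the +x half. All alike; they start flat on the worktop, fin up
- cassette_b: loose black cassette, about 80 g, may be absent: frame 56 (x) x 34 (y) x 8 mm, origin under its centre. Steel tongue 26 wide, 4 mm thick, flush with the underside, out to x = +36 mm; the heel is the other end, x = -28 mm. Grip fin on top: centre x = -12 mm, 22 (x) x 12 (y) mm, top 28 mm above the underside. White 9-dot target in the +x half. All alike; they start flat on the worktop, fin up
- cassette_c: loose black cassette, about 80 g, may be absent: frame 56 (x) x 34 (y) x 8 mm, origin under its centre. Steel tongue 26 wide, 4 mm thick, flush with the underside, out to x = +36 mm; the heel is the other end, x = -28 mm. Grip fin on top: centre x = -12 mm, 22 (x) x 12 (y) mm, top 28 mm above the underside. White 9-dot target in the +x half. All alike; they start flat on the worktop, fin up
- cassette_d: loose black cassette, about 80 g, may be absent: frame 56 (x) x 34 (y) x 8 mm, origin under its centre. Steel tongue 26 wide, 4 mm thick, flush with the underside, out to x = +36 mm; the heel is the other end, x = -28 mm. Grip fin on top: centre x = -12 mm, 22 (x) x 12 (y) mm, top 28 mm above the underside. White 9-dot target in the +x half. All alike; they start flat on the worktop, fin up
- lens_cap: bystander: black lens cap, 40 mm across, lying on the worktop; origin at its underside
- hex_key: bystander: black hex key, 83 mm long, lying on the worktop
- suction_cup: bystander: orange bellows suction cup, 21 mm across, 26 mm high, standing on the worktop
Not all that is in view belongs to the job. Leave any orange look-alike of the cassette_d alone.

How it is judged (in metres and radians):
On the way, in this order (a step that is already met when the one before it is completed fails the run):
1. the stop button is pushed in, latched and let go (value of joint stop_plunger above 0.005 m and contact force between the fingers and stop_box below 0.2 N), for 0.3 s.
2. every cassette is hooked and snapped home in an empty station, the stop still in (value of joint stop_plunger above 0.005 m and angle between each of cassette_a, cassette_b, cassette_c, cassette_d's own z axis and vertical below 0.06 rad and (distance between cassette_a and seat_1 below 0.006 m or distance between cassette_a and seat_2 below 0.006 m or distance between cassette_a and seat_4 below 0.006 m or distance between cassette_a and seat_5 below 0.006 m) and (distance between cassette_b and seat_1 below 0.006 m or distance between cassette_b and seat_2 below 0.006 m or distance between cassette_b and seat_4 below 0.006 m or distance between cassette_b and seat_5 below 0.006 m) and (distance between cassette_c and seat_1 below 0.006 m or distance between cassette_c and seat_2 below 0.006 m or distance between cassette_c and seat_4 below 0.006 m or distance between cassette_c and seat_5 below 0.006 m) and (distance between cassette_d and seat_1 below 0.006 m or distance between cassette_d and seat_2 below 0.006 m or distance between cassette_d and seat_4 below 0.006 m or distance between cassette_d and seat_5 below 0.006 m)), for 0.3 s.
3. the master target is parked in the slot and the carousel let go, the stop still in (value of joint stop_plunger above 0.005 m and horizontal distance between master and opening below 0.008 m and contact force between the fingers and carousel below 0.2 N), for 0.3 s.
4. the stop button is turned and has sprung out (value of joint stop_plunger below 0.002 m and contact force between the fingers and stop_box below 0.2 N), for 0.2 s.
At the end, for the whole second after the job is handed in: each cassette present lies with its origin within 6 mm of the seat point of one empty station and within 0.06 rad of level (an unsnapped one slants by more), the master is within 8 mm of the middle of the slot, the stop button is out (under 2 mm in), and all is let go and at rest (all of step 4 and angle between each of cassette_a, cassette_b, cassette_c, cassette_d's own z axis and vertical below 0.06 rad and (distance between cassette_a and seat_1 below 0.006 m or distance between cassette_a and seat_2 below 0.006 m or distance between cassette_a and seat_4 below 0.006 m or distance between cassette_a and seat_5 below 0.006 m) and (distance between cassette_b and seat_1 below 0.006 m or distance between cassette_b and seat_2 below 0.006 m or distance between cassette_b and seat_4 below 0.006 m or distance between cassette_b and seat_5 below 0.006 m) and (distance between cassette_c and seat_1 below 0.006 m or distance between cassette_c and seat_2 below 0.006 m or distance between cassette_c and seat_4 below 0.006 m or distance between cassette_c and seat_5 below 0.006 m) and (distance between cassette_d and seat_1 below 0.006 m or distance between cassette_d and seat_2 below 0.006 m or distance between cassette_d and seat_4 below 0.006 m or distance between cassette_d and seat_5 below 0.006 m) and horizontal distance between master and opening below 0.008 m and contact force between the fingers and carousel below 0.2 N and velocity of joint carousel between -0.05 and 0.05 rad/s and linear speed of each of cassette_a, cassette_b, cassette_c, cassette_d below 0.03 m/s); the robot touches nothing.
It fails at once if the fingers handle the carousel while the stop button is out (value of joint stop_plunger below 0.004 m and contact force between the fingers and carousel above 1 N).
It fails at once if a bystander (lens cap, hex key, suction cup) is shifted by more than 3 cm (distance of any of lens_cap, hex_key, suction_cup from where it was at the start of the episode above 0.03 m).
Of cassette_a, cassette_b, cassette_c, cassette_d only 3 to 4 are there at a start; the rules pass over those that are not, and their reading is None.
At some moment in a run one of cassette_a, cassette_b, cassette_c, cassette_d may be knocked a few centimetres aside while the robot is not near it.
Once in a run the grip may slacken for a moment while it holds something.
It also fails if it takes over 210 s, if anything falls off the work surface, if the arm or the gripper's body presses on something with over 40 N, if the wrist force passes 120 N, or if a joint passes its speed limit or range.

## Working session

There is one attempt and no reset: what is moved stays moved. The work goes in short steps, Python scripts to look and compute and a tool call to move; the robot and the scene stay as the last step left them, time stands still between calls to the robot, and variables do not carry over. Pictures are saved under pics/ and viewed, at most 14 in all, crops included, and the job is handed in when it is done.

Besides the shell and the picture viewer there is one more tool, called after "Request:" as name(argument=value, ...) on one line, values as JSON. move_arm: Moves the arm, as the interface text tells. Its arguments: {"type":"object","properties":{"rows":{"type":"array","items":{"type":"array","items":{"type":"number"}}}},"required":["rows"]}

```bash
mkdir -p pics; ls
python3 - <<'E'
from workcell import get_obs, optics, spotter
import cv2
o=get_obs();print(o)
for n in("scene","top"):
    cv2.imwrite(f"pics/{n}0.png",optics.get_image(n));print(n,optics.calibration(n))
    for l in("cassette_a","stop_top","stop_box","grip_top","master","stand","carousel","lens_cap","hex_key","suction_cup","seat_1"):
        try: print(l,[(round(d["conf"],2),[round(float(v),1) for v in d["point"]]) for d in spotter.find_in(n,l)])
        except Exception as e: print(l,e)
E
```

```text
pics
{'t': 0.0, 'qpos': array([ 1.16900023e+00,  4.23835401e-01,  1.63068102e+00, -5.07346589e-06,
        1.08858721e+00, -1.90071312e-02]), 'qvel': array([-1.33332990e-03, -1.28433599e-03, -4.88155007e-05,  7.42105667e-04,
        9.20147089e-04, -8.82155393e-04]), 'joint_torque': array([ 9.97718998e-04, -5.44626188e+01, -2.73663837e+01,  6.43884041e-02,
        2.26863928e-02, -1.44650435e-04]), 'ee_pos': array([233.20968154, 579.26794372, 221.90861664]), 'orientation': array([-5.97556204e-01, -3.08392129e+00,  2.32233644e-03]), 'ft_force': array([ 0.42857888,  0.03385649, -0.52954559]), 'moment': array([-0.02090214, -0.0016605 ,  0.02244006]), 'grasp_force': 0.0, 'width': 88.13417265786723}
scene {'camera_matrix': array([[498.17732645,   0.        , 322.18380394],
       [  0.        , 498.17732645, 198.28488416],
       [  0.        ,   0.        ,   1.        ]]), 'distortion': array([-0.07345299,  0.        ,  0.        ,  0.        ,  0.        ]), 'xyz': array([-205.23983929, -439.87530035, 1140.45559736]), 'orientation': array([-2.24836016,  1.11190904, -0.41722249])}
casse
[... 853 characters left out ...]
array([351.93442808,  52.91600903, 913.31675113]), 'orientation': array([-2.11734556,  2.16654935, -0.16269085])}
cassette_a [(0.92, [219.8, 150.9]), (0.79, [217.2, 206.0]), (0.79, [213.1, 178.2]), (0.75, [195.8, 235.6]), (0.6, [458.0, 211.2]), (0.56, [258.1, 188.7])]
stop_top [(0.66, [462.9, 213.7]), (0.52, [353.3, 186.2]), (0.4, [220.0, 154.4])]
stop_box [(0.88, [455.8, 213.1])]
grip_top [(0.89, [349.6, 189.8])]
master [(0.67, [349.0, 189.4])]
stand []
carousel [(0.72, [351.8, 190.5])]
lens_cap [(0.81, [263.0, 250.2]), (0.55, [349.3, 189.6])]
hex_key [(0.69, [408.7, 244.7]), (0.38, [263.7, 250.4])]
suction_cup [(0.33, [456.2, 215.1])]
seat_1 [(0.77, [350.5, 192.2]), (0.51, [356.1, 173.5])]
```

Run:
```python
import cv2
a=cv2.imread("pics/top0.png")[120:290,170:500];cv2.imwrite("pics/top0c.png",cv2.resize(a,(792,408),interpolation=cv2.INTER_CUBIC))
a=cv2.imread("pics/scene0.png")[120:320,200:467];cv2.imwrite("pics/scene0c.png",cv2.resize(a,(800,600),interpolation=cv2.INTER_CUBIC))
```

```text
(no output)
```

View pics/top0c.png

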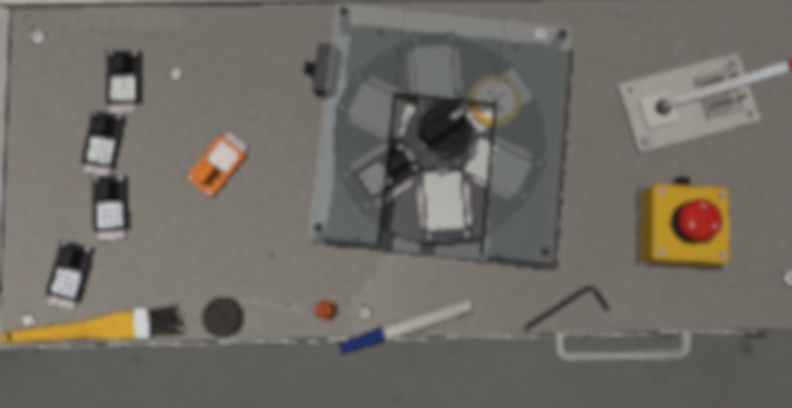

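View pics/scene0c.png

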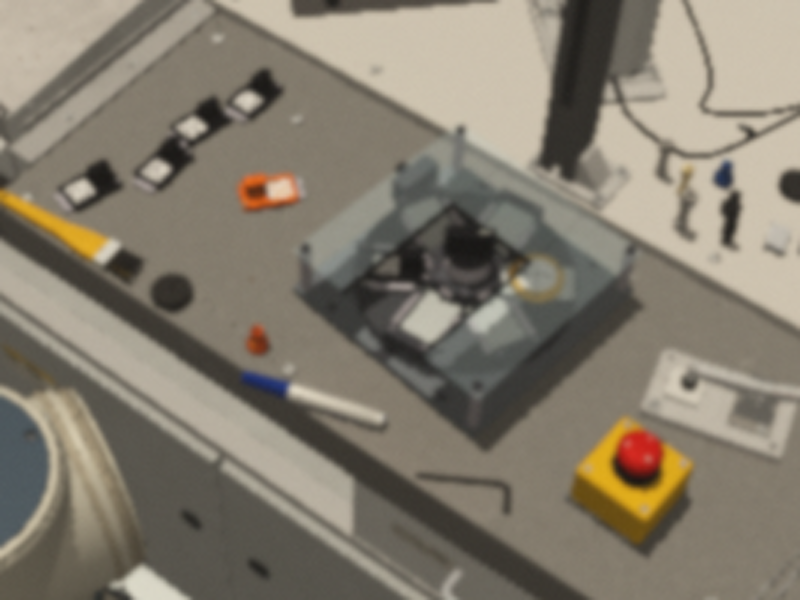

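Top view: four black cassettes lie at the left, tongues towards the robot, at about (222,152), (213,178), (216,206) and (199,234). The orange one is a decoy. The fitted cassette (station 3) is lower left in the carousel. Station 4 is in the slot, so the carousel angle is 120°. The red button is at about (461,212).

```bash
cat > h.py <<'E'
import numpy as np, cv2
from scipy.optimize import minimize
from scipy.spatial.transform import Rotation as R
from workcell import get_obs, optics, spotter
CAL={n:optics.calibration(n) for n in("scene","top")}
def proj(n,P):
    c=CAL[n];M=R.from_rotvec(c["orientation"]).as_matrix()
    Q=(np.atleast_2d(P)-c["xyz"])@M
    return cv2.projectPoints(Q.reshape(-1,1,3),np.zeros(3),np.zeros(3),c["camera_matrix"],c["distortion"])[0][:,0]
def ray(n,p,z):
    c=CAL[n];M=R.from_rotvec(c["orientation"]).as_matrix()
    q=cv2.undistortPoints(np.array([[p]],float),c["camera_matrix"],c["distortion"])[0,0]
    d=M@np.array([*q,1]);return c["xyz"]+d*(z-c["xyz"][2])/d[2]
def box(x0,x1,y0,y1,z0,z1): return np.array([[x,y,z] for x in(x0,x1) for y in(y0,y1) for z in(z0,z1)],float)
def cyl(r,z0,z1): 
    a=np.linspace(0,2*np.pi,40);return np.array([[r*np.cos(t),r*np.sin(t),z] for t in a for z in(z0,z1)])
CAS=[box(-28,28,-17,17,0,8),box(28,36,-13,13,0,4),box(-23,-1,-6,6,8,28)]
S=6
def place(P,p): c,s=np.cos(p[2]),np.sin(p[2]);return np.c_[c*P[:,0]-s*P[:,1]+p[0],s*P[:,0]+c*P[:,1]+p[1],P[:,2]]
def render(n,parts,p,bb):
    x,y,w,h=bb;m=np.zeros((h*S,w*S),np.uint8)
    for P in parts:
        u=(proj(n,place(P,p))-[x,y]+.5)*S
        cv2.fillConvexPoly(m,cv2.convexHull(np.round(u).astype(np.int32)),255)
    return cv2.resize(m,(w,h),interpolation=cv2.INTER_AREA)/255.
def fit(obs,parts,p0,yaw=True):
    """obs: {cam:mask}"""
    D={}
    for n,m in obs.items():
        x,y,w,h=cv2.boundingRect(m.astype(np.uint8));bb=(x-8,y-8,w+16,h+16)
        D[n]=(bb,m[y-8:y+h+8,x-8:x+w+8].astype(float))
    def f(q):
        p=(q[0],q[1],q[2]/30 if yaw else 0)
        return sum(np.abs(render(n,parts,p,b)-m).sum() for n,(b,m) in D.items())
    q0=np.array([p0[0],p0[1],p0[2]*30])
    r=minimize(f,q0,method="Nelder-Mead",options=dict(initial_simplex=[q0,q0+[5,0,0],q0+[0,5,0],q0+[0,0,6]],xatol=.05,fatol=.1))
    return np.round([r.x[0],r.x[1],np.degrees(r.x[2]/30)],1),round(r.fun,1)
E
python3 - <<'E'
from h import *
for n in CAL:
    optics.get_image(n)
    for l in("cassette_a","stop_top","stop_box","grip_top","master","stand","carousel"):
        for i,d in enumerate(spotter.regions_of(n,l)):
            m=d["region"];print(n,l,i,round(d["conf"],2),m.sum(),cv2.boundingRect(m.astype(np.uint8)),np.round(ray(n,d["point"],10)[:2]))
            np.save(f"pics/{n}_{l}_{i}.npy",m)
E
```

```text
scene cassette_a 0 0.72 181 (276, 143, 19, 17) [606. 290.]
scene cassette_a 1 0.69 233 (244, 165, 20, 20) [484. 310.]
scene cassette_a 2 0.57 236 (219, 173, 22, 18) [424. 359.]
scene cassette_a 3 0.45 177 (257, 153, 20, 15) [552. 319.]
scene stop_top 0 0.68 186 (405, 264, 16, 14) [ 500. -236.]
scene stop_top 1 0.59 1545 (318, 191, 69, 50) [532.  14.]
scene stop_box 0 0.7 183 (276, 143, 19, 17) [624. 297.]
scene stop_box 1 0.63 1068 (389, 260, 42, 42) [ 468. -247.]
scene grip_top 0 0.9 1570 (318, 191, 69, 51) [535.  12.]
scene master 0 0.82 1488 (319, 191, 68, 50) [533.  15.]
scene stand 0 0.61 6897 (298, 161, 116, 105) [560. -22.]
scene carousel 0 0.64 1531 (319, 191, 68, 51) [531.  20.]
top cassette_a 0 0.8 421 (189, 220, 21, 29) [422. 348.]
top cassette_a 1 0.7 386 (203, 166, 19, 28) [550. 320.]
top cassette_a 2 0.66 346 (208, 194, 16, 26) [492. 312.]
top cassette_a 3 0.56 342 (214, 141, 15, 26) [616. 300.]
top cassette_a 4 0.23 2381 (330, 161, 45, 61) [518. -16.]
top cassette_a 5 0.23 277 (453, 203, 19, 18) [ 459. -274.]
top stop_top 0 0.59 252 (453, 203, 18, 18) [ 461. -279.]
top stop_box 0 0.78 1324 (435, 194, 39, 39) [ 454. -266.]
top grip_top 0 0.77 2379 (330, 161, 45, 61) [520. -16.]
top grip_top 1 0.64 1355 (435, 194, 40, 39) [ 456. -268.]
top master 0 0.71 2390 (330, 160, 46, 62) [516. -10.]
top stand 0 0.63 10385 (297, 122, 111, 111) [560. -28.]
top carousel 0 0.73 2368 (330, 161, 46, 61) [510. -16.]
```

Run:
```python
from h import *
L=lambda n,l,i:np.load(f"pics/{n}_{l}_{i}.npy")
pairs=[(0,2),(2,1),(1,3),(3,0)] # top,scene
for t,s in pairs:
    g=ray("top",np.argwhere(L("top","cassette_a",t))[:,::-1].mean(0),8)
    for o in({"top":L("top","cassette_a",t),"scene":L("scene","cassette_a",s)},{"top":L("top","cassette_a",t)},{"scene":L("scene","cassette_a",s)}):
        print("cas",list(o),*fit(o,CAS,(g[0],g[1],np.pi)))
T,Sc=L("top","stand",0),L("scene","stand",0)
g=(548,-16,-.07)
st=[box(-115,115,-115,115,0,67)]
st2=[box(-115,115,-115,115,0,12),box(-115,115,-115,115,63,67)]
for o in({"top":T,"scene":Sc},{"top":T},{"scene":Sc}):
    print("stand",*fit(o,st,g),*fit(o,st2,g))
b=[box(-37,37,-37,37,0,50),cyl(21,50,54.5),cyl(20,64.5,76.5),cyl(12,76.5,82.5)]
T,Sc=L("top","stop_box",0),L("scene","stop_box",1)
for o in({"top":T,"scene":Sc},{"top":T},{"scene":Sc}): print("stop",*fit(o,b,(450,-255,-.05)))
h=[cyl(20,66.5,76.5),cyl(13,76.5,82.5)]
T,Sc=L("top","stop_top",0),L("scene","stop_top",0)
for o in({"top":T,"scene":Sc},{"top":T},{"scene":Sc}): print("head",*fit(o,h,(450,-255,0),False))
```

```text
cas ['top', 'scene'] [424.9 352.7 164.4] 79.2
cas ['top'] [425.1 351.8 164.7] 29.9
cas ['scene'] [422.4 355.9 166. ] 24.2
cas ['top', 'scene'] [490.3 314.9 180.8] 88.8
cas ['top'] [491.8 313.8 184.9] 44.6
cas ['scene'] [489.6 317.4 184.5] 23.8
cas ['top', 'scene'] [557.  322.7 168.8] 86.5
cas ['top'] [557.4 322.4 169.8] 26.1
cas ['scene'] [557.2 325.5 165.6] 39.7
cas ['top', 'scene'] [622.8 303.  181.4] 81.6
cas ['top'] [621.7 302.8 181.1] 41.8
cas ['scene'] [624.9 305.2 175. ] 29.1
stand [545.5 -17.8  -7.3] 521.2 [545.6 -18.   -7.3] 504.4
stand [545.6 -18.9  -7.4] 296.4 [545.3 -18.9  -7.1] 298.5
stand [545.3 -16.1  -6.9] 166.1 [545.4 -16.3  -7.3] 148.6
stop [ 452.1 -253.7   -4.5] 128.9
stop [ 452.2 -254.    -4.1] 54.8
stop [ 451.5 -252.7   -4.5] 62.3
head [ 452.9 -254.2   -2.4] 82.9
head [ 453.2 -255.6    1.2] 31.3
head [ 452.1 -251.2   -5. ] 26.9
```

```bash
cat >> h.py <<'E'
def state():
    o=get_obs();M=R.from_rotvec(o["orientation"]).as_matrix();h=np.degrees(np.arctan2(M[1,0],M[0,0]))
    print("t",round(o["t"],2),"pos",np.round(o["ee_pos"],1),"head",round(h,1),"tilt",np.round(M[:2,2],4),"F",np.round(o["ft_force"],1),"M",np.round(o["moment"],2),"w",round(o["width"],1),"gf",round(o["grasp_force"],1),"j1,6",np.round(o["qpos"][[0,5]],2));return o["ee_pos"],h
def go(*targets):
    """targets (x,y,z,heading of tool x): print turn, then shift in tool axes after the turn"""
    p,h=state()
    for t in targets:
        turn=-((t[3]-h+180)%360-180);h=t[3];a=np.radians(h);d=np.array(t[:3])-p;p=np.array(t[:3])
        X=d@[np.cos(a),np.sin(a),0];Y=d@[np.sin(a),-np.cos(a),0]
        n=max(1,int(np.ceil(max(np.linalg.norm(d)/62,abs(turn)/10.7))))
        print("to",t,"turn %.1f shift_cm %.2f %.2f %.2f"%(turn,X/10,Y/10,-d[2]/10),"rows",n,"each",np.round(np.array([X/10,Y/10,-d[2]/10,turn])/n,3))
E
python3 -c "
from h import *
go((233.4,579.8,222.7,172.7),(470,120,200,172.7),(452.5,-254.5,120,172.7))"
```

```text
t 2.0 pos [233.4 579.8 222.7] head 158.1 tilt [-0. -0.] F [0.  0.3 0.3] M [-0.04 -0.02  0.03] w 87.9 gf 0.0 j1,6 [ 1.17 -0.02]
to (233.4, 579.8, 222.7, 172.7) turn -14.6 shift_cm 0.00 0.00 -0.00 rows 2 each [ 1.000e-03  1.000e-03 -2.000e-03 -7.316e+00]
to (470, 120, 200, 172.7) turn -0.0 shift_cm -29.31 -42.60 2.27 rows 9 each [-3.257 -4.733  0.252 -0.   ]
to (452.5, -254.5, 120, 172.7) turn -0.0 shift_cm -3.02 -37.37 8.00 rows 7 each [-0.432 -5.338  1.143 -0.   ]
```

Request:
move_arm(rows=[[0,0,0,-7.3,0],[0,0,0,-7.3,0],[-3.66,-5.32,0.28,0,0],[-3.66,-5.32,0.28,0,0],[-3.66,-5.32,0.28,0,0],[-3.66,-5.32,0.28,0,0],[-3.66,-5.32,0.28,0,0],[-3.66,-5.32,0.28,0,0],[-3.66,-5.32,0.28,0,0],[-3.66,-5.32,0.28,0,0]])

```text
t: 3.25
ee_pos: [462.6, 133.6, 201.3]
orientation: [0.201, 3.134, 0.001]
ft_force: [-0.2, -0.1, -0.2]
width: 0.4
grasp_force: 0.0
```

Request:
move_arm(rows=[[-0.43,-5.34,0.5,0,0],[-0.43,-5.34,0.5,0,0],[-0.43,-5.34,1,0,0],[-0.43,-5.34,1,0,0],[-0.43,-5.34,1,0,0],[-0.43,-5.34,2,0,0],[-0.43,-5.34,2,0,0],[0,0,0,0,0]])

```text
t: 4.25
ee_pos: [443.2, -242.0, 119.9]
orientation: [-0.208, -3.134, -0.0]
ft_force: [0.4, -0.8, -0.3]
width: 0.4
grasp_force: 0.0
```

```bash
python3 -c "
from h import *
go((452.5,-254.5,84,172.7))"
```

```text
t 4.25 pos [ 443.2 -242.   119.9] head 172.4 tilt [-0.001   0.0003] F [ 0.4 -0.8 -0.3] M [ 0.06  0.05 -0.03] w 0.4 gf 0.0 j1,6 [-0.52 -1.96]
to (452.5, -254.5, 84, 172.7) turn -0.3 shift_cm -1.09 -1.12 3.59 rows 1 each [-1.086 -1.124  3.589 -0.289]
```

Request:
move_arm(rows=[[-1.09,-1.12,1,-0.3,0],[0,0,2.3,0,0],[0,0,0.3,0,0],[0,0,0.3,0,0],[0,0,0.3,0,0],[0,0,0.2,0,0],[0,0,0.2,0,0],[0,0,0,0,0]])

```text
t: 5.25
ee_pos: [453.7, -251.6, 75.4]
orientation: [0.192, 3.135, -0.0]
ft_force: [-0.3, 4.0, 4.6]
width: 0.5
grasp_force: 2.2
```

Request:
move_arm(rows=[[0,0,0.2,0,0],[0,0,0.2,0,0],[0,0,0,0,0]])

```text
t: 5.62
ee_pos: [454.2, -251.9, 72.9]
orientation: [0.193, 3.134, -0.001]
ft_force: [-3.1, 5.4, 23.6]
width: 0.7
grasp_force: 11.6
```

Request:
move_arm(rows=[[0,0,-2,0,0],[0,0,-4,0,0],[0,0,-3,0,0],[0,0,0,0,0]])

```text
t: 6.12
ee_pos: [454.5, -252.7, 163.0]
orientation: [0.192, 3.132, -0.004]
ft_force: [0.2, 0.6, -0.5]
width: 0.4
grasp_force: 0.0
```

```bash
python3 -c "
from h import *
optics.get_image('scene');optics.get_image('top')
T=[d for d in spotter.regions_of('top','stop_top') if d['conf']>.4][:1];S=[d for d in spotter.regions_of('scene','stop_top') if d['conf']>.4][:1]
print([(d['conf'],d['point'],d['region'].sum()) for d in T+S])
go((500,100,160,183),(502.5,315.5,60,183))"
```

```text
[(0.7, [461.7, 217.1], np.int64(146)), (0.67, [409.2, 269.4], np.int64(203))]
t 6.33 pos [ 452.4 -251.3  159.8] head 173.0 tilt [-0.0019  0.001 ] F [0.2 0.7 0.3] M [ 0.04 -0.    0.04] w 0.5 gf 0.0 j1,6 [-0.53 -1.98]
to (500, 100, 160, 183) turn -10.0 shift_cm -6.59 34.83 -0.02 rows 6 each [-1.098e+00  5.805e+00 -4.000e-03 -1.672e+00]
to (502.5, 315.5, 60, 183) turn 0.0 shift_cm -1.38 21.51 10.00 rows 4 each [-0.344  5.377  2.5    0.   ]
```

Request:
move_arm(rows=[[0,0,0,-10,0],[-0.94,4.98,0,0,0],[-0.94,4.98,0,0,0],[-0.94,4.98,0,0,0],[-0.94,4.98,0,0,0],[-0.94,4.98,0,0,0],[-0.94,4.98,0,0,10],[-0.94,4.98,0,0,20],[-0.28,4.3,1,0,40],[-0.28,4.3,1,0,40]])

```text
t: 7.58
ee_pos: [501.3, 187.4, 139.4]
orientation: [0.082, -3.139, 0.001]
ft_force: [0.1, 0.3, -0.5]
width: 33.2
grasp_force: 0.0
```

Request:
move_arm(rows=[[-0.28,4.3,2,0,40],[-0.28,4.3,3,0,40],[-0.28,4.3,3,0,40],[0,0,0,0,40],[0,0,0,0,40]])

```text
t: 8.2
ee_pos: [503.0, 314.6, 60.1]
orientation: [0.082, -3.139, 0.002]
ft_force: [-0.3, 1.0, 0.0]
width: 35.5
grasp_force: 0.0
```

```bash
python3 -c "
from h import *
go((502.5,315.5,12,183))
t=optics.get_image('top');cv2.imwrite('pics/t1.png',cv2.resize(t[130:260,170:300],(600,600),interpolation=cv2.INTER_CUBIC))
"
```

```text
t 8.2 pos [503.  314.6  60.1] head -177.0 tilt [-0.0019 -0.0014] F [-0.3  1.   0. ] M [-0.    0.01  0.03] w 35.5 gf 0.0 j1,6 [ 0.54 -1.08]
to (502.5, 315.5, 12, 183) turn 0.0 shift_cm 0.04 0.10 4.81 rows 1 each [0.043 0.097 4.81  0.   ]
```

View pics/t1.png

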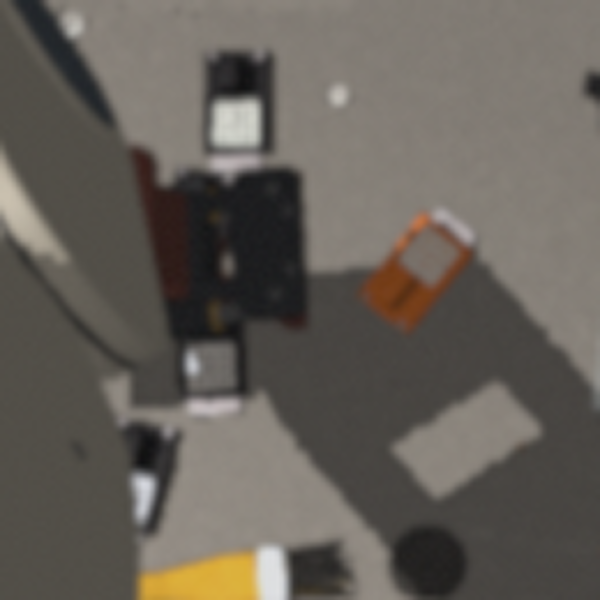

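The gripper is over the cassette's fin, with the white target at crop (213,365). Next I go down and grip.

Request:
move_arm(rows=[[0,0.1,2.4,0,40],[0,0,2.4,0,40],[0,0,0,0,10],[0,0,0,0,5],[0,0,0,0,5],[0,0,0,0,5]])

```text
t: 9.0
ee_pos: [504.6, 316.4, 14.4]
orientation: [-0.081, 3.139, 0.001]
ft_force: [1.3, -2.5, 7.3]
width: 11.5
grasp_force: 30.0
```

```bash
python3 -c "
from h import *
state()"
```

```text
t 9.0 pos [504.6 316.4  14.4] head -177.0 tilt [0.0018 0.0006] F [ 1.3 -2.5  7.3] M [-0.57 -0.08 -0.04] w 11.5 gf 30.0 j1,6 [ 0.54 -1.08]
```

Request:
move_arm(rows=[[0,0,-2,0,5],[0,0,-4,0,5],[0,0,-5,0,5],[0,0,-2,10.3,5],[0,0,0,0,5]])

```text
t: 9.62
ee_pos: [504.8, 317.2, 146.0]
orientation: [0.198, 3.131, 0.005]
ft_force: [0.6, 0.3, -1.9]
width: 12.1
grasp_force: 30.0
```

```bash
python3 -c "
from h import *
go((506.8,-12.3,130,172.7))
for n in ('top','scene'):
  optics.get_image(n)
  for d in spotter.find_in(n,'cassette_a'): print(n,round(d['conf'],2),d['point'])"
```

```text
t 9.62 pos [504.8 317.2 146. ] head 172.8 tilt [0.0041 0.0026] F [ 0.6  0.3 -1.9] M [0.06 0.01 0.01] w 12.1 gf 30.0 j1,6 [ 0.54 -0.9 ]
to (506.8, -12.3, 130, 172.7) turn 0.1 shift_cm -4.39 -32.66 1.60 rows 6 each [-0.731 -5.443  0.266  0.01 ]
top 0.9 [259.0, 188.2]
top 0.8 [199.7, 233.9]
top 0.63 [221.8, 151.7]
top 0.57 [194.2, 205.9]
scene 0.74 [226.5, 179.0]
scene 0.72 [284.1, 151.7]
scene 0.63 [293.0, 187.0]
scene 0.56 [244.2, 148.3]
scene 0.45 [265.3, 159.9]
```

Request:
move_arm(rows=[[-0.55,-4.08,0,0,5],[-0.55,-4.08,0,0,5],[-0.55,-4.08,0,0,5],[-0.55,-4.08,0,0,5],[-0.55,-4.08,0,0,5],[-0.55,-4.08,0,0,5],[-0.55,-4.08,0.8,0,5],[-0.55,-4.08,0.8,0,5],[0,0,0,0,5],[0,0,0,0,5]])

```text
t: 11.08
ee_pos: [505.2, -12.7, 126.4]
orientation: [-0.201, -3.134, -0.0]
ft_force: [0.4, 0.5, -0.5]
width: 11.5
grasp_force: 30.0
```

```bash
python3 -c "
from h import *
go((506.8,-12.3,75,172.7))
t=optics.get_image('top');a=cv2.resize(t[150:230,300:400],(800,640),interpolation=cv2.INTER_CUBIC)[:600]
s=optics.get_image('scene');cv2.imwrite('pics/t2.png',np.hstack([cv2.resize(t[160:240,310:390],(400,400),interpolation=cv2.INTER_CUBIC),cv2.resize(s[170:250,300:380],(400,400),interpolation=cv2.INTER_CUBIC)]))
"
```

```text
t 11.07 pos [505.2 -12.7 126.4] head 172.7 tilt [-0.0015  0.0003] F [ 0.4  0.5 -0.5] M [ 0.02 -0.01 -0.02] w 11.5 gf 30.0 j1,6 [-0.05 -1.49]
to (506.8, -12.3, 75, 172.7) turn -0.0 shift_cm -0.15 0.06 5.14 rows 1 each [-0.15   0.065  5.136 -0.022]
```

View pics/t2.png

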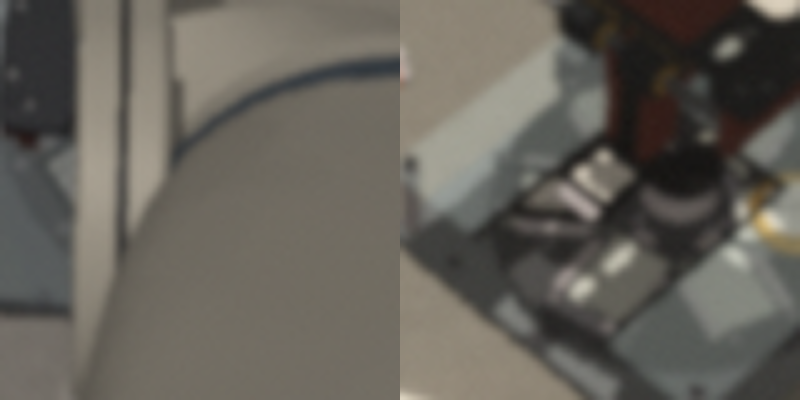

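Request:
move_arm(rows=[[-0.15,0.05,2,0,5],[0,0,2,0,5],[0,0,2,0,5],[0,0,0,0,5],[0,0,0,0,5]])

```text
t: 11.8
ee_pos: [507.6, -12.1, 67.6]
orientation: [0.199, 3.135, 0.0]
ft_force: [0.3, -0.1, -0.4]
width: 11.5
grasp_force: 30.0
```

Request:
move_arm(rows=[[0,0,0.2,0,5],[0,0,0.2,0,5],[0,0,0.1,0,5]])

```text
t: 12.18
ee_pos: [507.3, -12.7, 62.2]
orientation: [0.201, 3.135, 0.0]
ft_force: [0.0, 0.2, -1.1]
width: 12.1
grasp_force: 30.0
```

Request:
move_arm(rows=[[0,0,0.2,0,5],[0,0,0.1,0,5],[0,0,0,0,5]])

```text
t: 12.55
ee_pos: [507.2, -12.8, 59.4]
orientation: [-0.201, -3.135, 0.0]
ft_force: [-2.4, 0.0, 4.7]
width: 11.6
grasp_force: 30.0
```

Request:
move_arm(rows=[[0,0,0.1,0,5],[0,0,0.1,0,5],[0,0,0,0,5]])

```text
t: 12.92
ee_pos: [507.2, -12.7, 59.2]
orientation: [0.201, 3.135, 0.0]
ft_force: [-9.1, 1.1, 29.6]
width: 11.6
grasp_force: 30.0
```

Request:
move_arm(rows=[[0,0,-0.2,0,5],[0,0,0,0,17],[0,0,0,0,17],[0,0,0,0,17],[0,0,0,0,17]])

```text
t: 13.55
ee_pos: [507.1, -12.7, 58.8]
orientation: [-0.201, -3.135, 0.0]
ft_force: [-0.2, 0.6, 0.9]
width: 14.8
grasp_force: 0.0
```

```bash
python3 -c "
from h import *
state()
s=optics.get_image('scene');cv2.imwrite('pics/t3.png',cv2.resize(s[170:270,300:400],(600,600),interpolation=cv2.INTER_CUBIC))
"
```

```text
t 13.55 pos [507.1 -12.7  58.8] head 172.7 tilt [-0.0004 -0.    ] F [-0.2  0.6  0.9] M [ 0.09  0.   -0.07] w 14.8 gf 0.0 j1,6 [-0.05 -1.49]
```

View pics/t3.png

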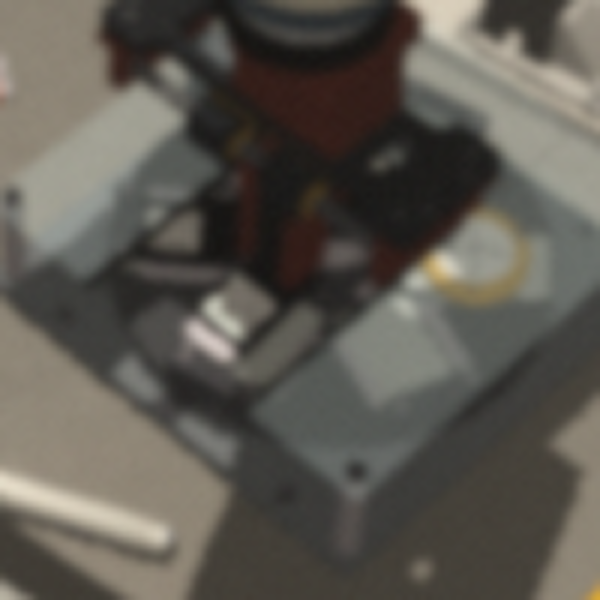

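```bash
cat >> h.py <<'E'
AX=np.array([545.5,-17.3]);YS=np.radians(172.7)
def slot(r,z,t=0): return np.array([AX[0]+r*np.cos(YS)-t*np.sin(YS),AX[1]+r*np.sin(YS)+t*np.cos(YS),z])
def tiltpts(rtip,ztip,deg):
    a=np.radians(deg);o={}
    for k,(x,z) in dict(tongue=(32,4),frontedge=(28,8),targ=(14,8),fin=(-12,28)).items():
        dx=x-36;o[k]=slot(rtip+dx*np.cos(a)+z*np.sin(a), ztip-dx*np.sin(a)+z*np.cos(a))
    return o
E
python3 -c "
from h import *
for h in [(89,45,0),(89,30,14),(89,38,7),(94,30,14)]: print(h,{k:np.round(proj('scene',v)[0],1) for k,v in tiltpts(*h).items()})"
```

```text
(89, 45, 0) {'tongue': array([335. , 224.7]), 'frontedge': array([336.1, 223. ]), 'targ': array([339.6, 220. ]), 'fin': array([346.5, 210.2])}
(89, 30, 14) {'tongue': array([334.6, 228. ]), 'frontedge': array([335.4, 226.3]), 'targ': array([338.8, 222.7]), 'fin': array([344.4, 212.8])}
(89, 38, 7) {'tongue': array([334.8, 226.2]), 'frontedge': array([335.8, 224.5]), 'targ': array([339.3, 221.2]), 'fin': array([345.6, 211.3])}
(94, 30, 14) {'tongue': array([333.3, 229. ]), 'frontedge': array([334.1, 227.4]), 'targ': array([337.6, 223.8]), 'fin': array([343.1, 213.9])}
```

Run:
```python
from h import *
out=[]
for n,(x,y) in dict(top=(315,160),scene=(310,180)).items():
    k=8;im=cv2.imread(f"pics/{n}0.png")[y:y+70,x:x+50];im=cv2.resize(im,None,fx=k,fy=k,interpolation=cv2.INTER_CUBIC)
    def line(P,c):
        u=((proj(n,np.array(P))-[x,y]+.5)*k).astype(int);cv2.polylines(im,[u.reshape(-1,1,2)],False,c,1)
    for s in(-1,1):
        line([slot(50,36.5,19*s),slot(86,36.5,19*s)],(0,255,0))
        line([slot(-30,67,48*s),slot(115,67,48*s)],(0,0,255))
    line([slot(92,42.5,-23),slot(92,42.5,23),slot(104,42.5,23),slot(104,42.5,-23),slot(92,42.5,-23)],(255,0,255))
    line([slot(33,45,-19),slot(33,45,19)],(255,255,0))
    a=np.radians(60);B=[(23,7),(23,-7),(-23,-7),(-23,7),(23,7)]
    line([slot(p*np.cos(-a)-q*np.sin(-a),95.5,p*np.sin(-a)+q*np.cos(-a)) for p,q in B],(0,255,255))
    out.append(im)
cv2.imwrite("pics/ov.png",np.hstack(out))
```

```text
(no output)
```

View pics/ov.png

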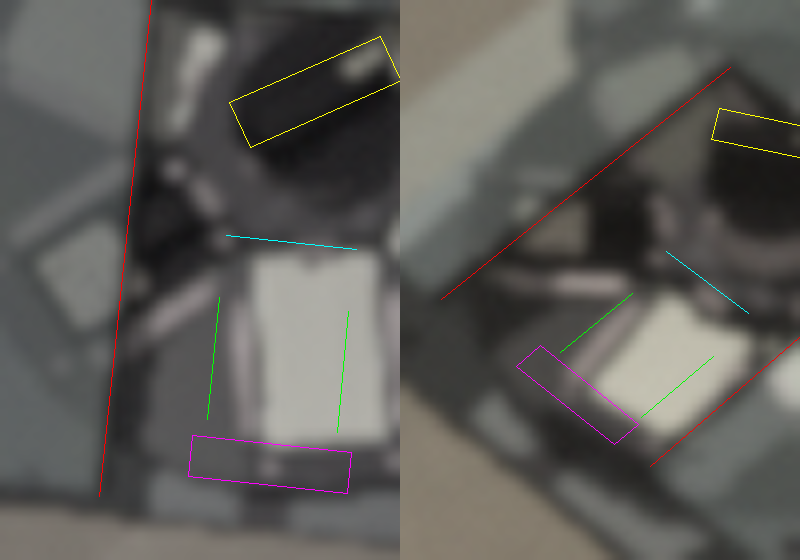

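The overlay shows the guard fits, but the table is about 12° counterclockwise of the indexed angle. I'll set the cassette down beside the stand and index the table first.

Request:
move_arm(rows=[[0,0,0,0,5],[0,0,0,0,5],[0,0,0,0,5],[0,0,-3,0,5],[0,0,-4,0,5],[0,0,0,0,5]])

```text
t: 14.35
ee_pos: [509.3, -12.8, 131.4]
orientation: [0.201, 3.13, 0.0]
ft_force: [0.2, -0.7, -1.0]
width: 11.8
grasp_force: 30.0
```

```bash
python3 -c "
from h import *
go((480,140,128,172.7),(480,140,19,172.7))
s=optics.get_image('scene');cv2.imwrite('pics/t4.png',cv2.resize(s[150:250,300:400],(500,500),interpolation=cv2.INTER_CUBIC))
"
```

```text
t 14.35 pos [509.3 -12.8 131.4] head 172.7 tilt [ 0.0056 -0.0003] F [ 0.2 -0.7 -1. ] M [0.02 0.   0.01] w 11.8 gf 30.0 j1,6 [-0.05 -1.49]
to (480, 140, 128, 172.7) turn -0.0 shift_cm 4.84 14.78 0.34 rows 3 each [ 1.614  4.927  0.115 -0.011]
to (480, 140, 19, 172.7) turn -0.0 shift_cm 0.00 0.00 10.90 rows 2 each [ 0.    0.    5.45 -0.  ]
```

View pics/t4.png

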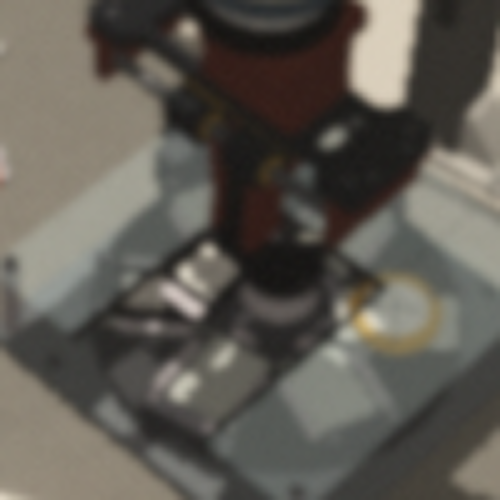

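Request:
move_arm(rows=[[1.21,3.7,0,0,5],[1.21,3.7,0,0,5],[1.21,3.7,0,0,5],[1.21,3.7,0,0,5],[0,0,5,0,5],[0,0,4,0,5],[0,0,1.4,0,5],[0,0,0,0,5],[0,0,0,0,25],[0,0,0,0,30]])

```text
t: 15.65
ee_pos: [479.0, 140.4, 26.2]
orientation: [0.201, 3.133, 0.001]
ft_force: [0.0, -0.3, -0.7]
width: 25.6
grasp_force: 0.0
```

```bash
python3 -c "
from h import *
go((545.5,-17.3,150,142.7-22.7))"
```

```text
t 15.65 pos [479.  140.4  26.2] head 172.6 tilt [0.0021 0.0006] F [ 0.  -0.3 -0.7] M [-0.    0.04 -0.02] w 25.6 gf 0.0 j1,6 [ 0.26 -1.18]
to (545.5, -17.3, 150, 119.99999999999999) turn 52.6 shift_cm -16.98 -2.13 -12.38 rows 5 each [-3.396 -0.425 -2.476 10.53 ]
```

Request:
move_arm(rows=[[0,0,-3,0,30],[0,0,-5,0,30],[0,0,-4,0,30],[0,0,0,0,30]])

```text
t: 16.15
ee_pos: [480.6, 140.8, 148.9]
orientation: [0.201, 3.127, 0.004]
ft_force: [0.3, 0.5, -0.4]
width: 26.4
grasp_force: 0.0
```

Run:
```python
from h import *
for n in("top","scene"):
    im=cv2.imread(f"pics/{n}0.png");g=proj(n,[AX[0]+63.5*np.cos(np.radians(-65)),AX[1]+63.5*np.sin(np.radians(-65)),38])[0]
    x,y=int(g[0])-25,int(g[1])-25;c=im[y:y+50,x:x+50];hs=cv2.cvtColor(c,cv2.COLOR_BGR2HSV)
    m=cv2.inRange(hs,(12,70,80),(32,255,255));p=np.argwhere(m)[:,::-1].astype(np.float32)
    if len(p)<8: print(n,len(p));continue
    e=cv2.fitEllipse(cv2.convexHull(p));cen=np.array(e[0])+[x,y];w=ray(n,cen,38)[:2];d=w-AX
    print(n,len(p),e,cen,w,"r",np.hypot(*d),"stand angle",np.degrees(np.arctan2(d[1],d[0]))+7.3)
```

```text
top 50 ((25.57646369934082, 23.497764587402344), (16.339126586914062, 19.597267150878906), 69.55946350097656) [375.5764637  163.49776459] [576.13860257 -74.1480379 ] r 64.5788152578114 stand angle -54.3772771417023
scene 72 ((25.101634979248047, 24.40300750732422), (14.588977813720703, 18.0390567779541), 109.59403228759766) [378.10163498 212.40300751] [575.92881648 -72.43638355] r 62.97565929405856 stand angle -53.8064536513561
```

Request:
move_arm(rows=[[0,0,0,10.7,40],[0,0,0,10.7,40],[0,0,0,10.7,40],[0,0,0,10.7,40],[0,0,0,10.7,40],[0,0,0,0.4,40],[0,0,0,0,40]])

```text
t: 17.02
ee_pos: [477.8, 140.1, 144.7]
orientation: [-1.595, -2.706, 0.001]
ft_force: [-0.6, 0.3, -0.6]
width: 34.9
grasp_force: 0.0
```

```bash
python3 -c "
from h import *
go((545.5,-17.3,150,118.7),(545.5,-17.3,77,118.7))"
```

```text
t 17.02 pos [477.8 140.1 144.7] head 119.0 tilt [-0.0005 -0.0002] F [-0.6  0.3 -0.6] M [-0.03  0.03  0.01] w 34.9 gf 0.0 j1,6 [ 0.26 -0.24]
to (545.5, -17.3, 150, 118.7) turn 0.3 shift_cm -17.06 -1.62 -0.53 rows 3 each [-5.687 -0.541 -0.177  0.088]
to (545.5, -17.3, 77, 118.7) turn -0.0 shift_cm 0.00 0.00 7.30 rows 2 each [ 0.    0.    3.65 -0.  ]
```

Request:
move_arm(rows=[[-4.27,-0.41,0,0.3,40],[-4.27,-0.41,0,0,40],[-4.27,-0.41,0,0,40],[-4.27,-0.41,0,0,40],[0,0,3.5,0,40],[0,0,3,0,40],[0,0,0,0,30],[0,0,0,0,20],[0,0,0,0,10],[0,0,0,0,5]])

```text
t: 18.27
ee_pos: [544.6, -18.1, 80.9]
orientation: [-1.603, -2.701, 0.002]
ft_force: [-3.4, -4.0, -1.3]
width: 14.3
grasp_force: 30.0
```

Request:
move_arm(rows=[[0,0,0,0,5],[0,0,0,0,5]])

```text
t: 18.52
ee_pos: [544.7, -18.1, 80.9]
orientation: [-1.604, -2.701, 0.002]
ft_force: [-3.1, -5.0, -0.8]
width: 14.1
grasp_force: 30.0
```

```bash
python3 -c "
from h import *
state()"
```

```text
t 18.52 pos [544.7 -18.1  80.9] head 118.6 tilt [-0.0008 -0.0013] F [-3.1 -5.  -0.8] M [-0.72  0.64  0.46] w 14.1 gf 30.0 j1,6 [-0.05 -0.55]
```

Request:
move_arm(rows=[[0,0,0,3,5],[0,0,0,2.9,5],[0,0,0,0,5],[0,0,0,0,5]])

```text
t: 19.02
ee_pos: [544.5, -17.9, 80.9]
orientation: [-1.741, -2.614, 0.002]
ft_force: [-4.2, -2.5, 2.0]
width: 13.6
grasp_force: 30.0
```

```bash
python3 -c "
from h import *
state()"
```

```text
t 19.02 pos [544.5 -17.9  80.9] head 112.7 tilt [-0.0012 -0.0006] F [-4.2 -2.5  2. ] M [-0.63  0.94 -0.07] w 13.6 gf 30.0 j1,6 [-0.05 -0.45]
```

Request:
move_arm(rows=[[0,0,0,0,25],[0,0,0,0,30],[0,0,0,0,30],[0,0,-3,0,30],[0,0,-4,0,30],[0,0,0,0,30]])

```text
t: 19.77
ee_pos: [547.7, -17.6, 152.9]
orientation: [1.741, 2.609, 0.005]
ft_force: [-0.1, -0.9, -0.1]
width: 26.2
grasp_force: 0.0
```

```bash
python3 -c "
from h import *
go((480,140,148,112.7))"
```

```text
t 19.77 pos [547.7 -17.6 152.9] head 112.6 tilt [ 0.0062 -0.0003] F [-0.1 -0.9 -0.1] M [-0.03  0.01  0.  ] w 26.2 gf 0.0 j1,6 [-0.05 -0.45]
to (480, 140, 148, 112.7) turn -0.1 shift_cm 17.15 -0.16 0.49 rows 3 each [ 5.718 -0.052  0.163 -0.039]
```

Request:
move_arm(rows=[[4.5,0,0,0,40],[4.5,0,0,0,40],[4.5,0,0,0,40],[4,0,0,0,40],[0,0,0,-10.1,40],[0,0,0,-10,40],[0,0,0,-10,40],[0,0,0,-10,40],[0,0,0,-10,40],[0,0,0,-10,40]])

```text
t: 21.02
ee_pos: [477.6, 143.9, 149.0]
orientation: [-0.191, -3.134, 0.001]
ft_force: [-0.1, 0.2, 0.3]
width: 35.3
grasp_force: 0.0
```

```bash
cat >> h.py <<'E'
def brass(n,im):
    hs=cv2.cvtColor(im,cv2.COLOR_BGR2HSV);m=cv2.inRange(hs,(12,70,80),(32,255,255))
    g=proj(n,[*AX,38])[0].astype(int);k=np.zeros_like(m);cv2.circle(k,tuple(int(v) for v in g),42,255,-1)
    p=np.argwhere(m&k)[:,::-1].astype(np.float32)
    if len(p)<15: print(n,"brass",len(p));return
    e=cv2.fitEllipse(cv2.convexHull(p));d=ray(n,e[0],38)[:2]-AX
    print(n,"master r %.1f carousel %.1f"%(np.hypot(*d),(np.degrees(np.arctan2(d[1],d[0]))+7.3-180)%360))
def cassettes(n,near=None):
    """fit loose cassettes seen by camera n (newest picture)"""
    for d in spotter.regions_of(n,"cassette_a"):
        m=d["region"]
        if d["conf"]<.3 or m.sum()>900: continue
        g=ray(n,np.argwhere(m)[:,::-1].mean(0),8);r=fit({n:m},CAS,(g[0],g[1],np.pi))
        print(n,"cas",round(d["conf"],2),m.sum(),*r)
E
python3 - <<'E'
from h import *
state()
out=[]
for n in("top","scene"):
    im=optics.get_image(n);brass(n,im);cassettes(n)
    k=6;x,y=dict(top=(310,155),scene=(310,180))[n];c=cv2.resize(im[y:y+75,x:x+65],None,fx=k,fy=k,interpolation=cv2.INTER_CUBIC)
    def line(P,col):
        u=((proj(n,np.array(P))-[x,y]+.5)*k).astype(int);cv2.polylines(c,[u.reshape(-1,1,2)],False,col,1)
    for s in(-1,1): line([slot(50,36.5,19*s),slot(86,36.5,19*s)],(0,255,0));line([slot(-30,67,48*s),slot(115,67,48*s)],(0,0,255))
    line([slot(92,42.5,-23),slot(92,42.5,23),slot(104,42.5,23),slot(104,42.5,-23),slot(92,42.5,-23)],(255,0,255))
    out.append(c)
cv2.imwrite("pics/ov2.png",np.hstack(out))
E
```

```text
t 21.02 pos [477.6 143.9 149. ] head 173.0 tilt [-0.0013 -0.0003] F [-0.1  0.2  0.3] M [ 0.01  0.01 -0.  ] w 35.3 gf 0.0 j1,6 [ 0.27 -1.18]
top master r 67.4 carousel 119.7
scene master r 63.5 carousel 116.8
scene cas 0.64 215 [557.5 324.6 169.3] 19.8
scene cas 0.56 190 [463.2 143.2 169.2] 64.4
scene cas 0.55 174 [531.7 206.  129.3] 53.1
```

View pics/ov2.png

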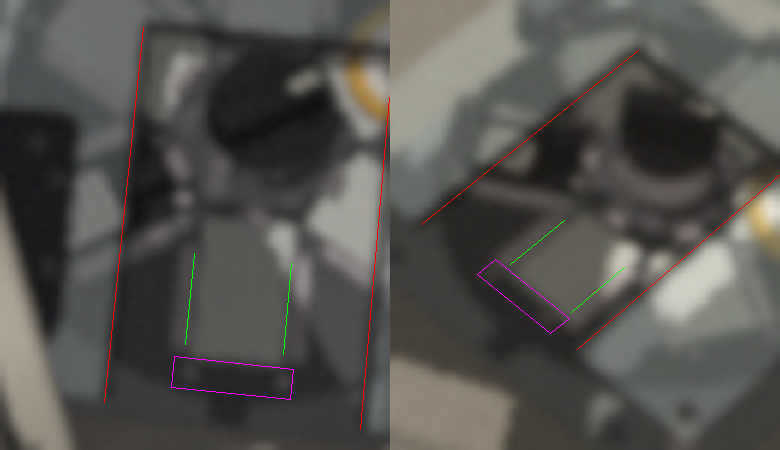

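```bash
sed -i 's/AX=np.array(\[545.5,-17.3\])/AX=np.array([544.4,-17.7])/' h.py; python3 -c "
from h import *
go((477,140.5,14,172.7))"
```

```text
t 21.23 pos [477.8 143.9 149.4] head 172.5 tilt [-0.0009 -0.0002] F [ 0.6 -0.  -0.5] M [ 0.02 -0.01 -0.04] w 35.1 gf 0.0 j1,6 [ 0.27 -1.17]
to (477, 140.5, 14, 172.7) turn -0.2 shift_cm 0.04 -0.35 13.54 rows 3 each [ 0.012 -0.117  4.513 -0.079]
```

Request:
move_arm(rows=[[0,-0.35,4.5,-0.2,40],[0,0,4.5,0,40],[0,0,2.5,0,40],[0,0,2.0,0,40],[0,0,0,0,40],[0,0,0,0,10],[0,0,0,0,5],[0,0,0,0,5],[0,0,0,0,5],[0,0,0,0,5]])

```text
t: 22.48
ee_pos: [478.3, 140.7, 15.8]
orientation: [0.196, 3.134, 0.001]
ft_force: [-0.8, -0.6, 6.9]
width: 11.8
grasp_force: 30.0
```

```bash
python3 -c "
from h import *
state()
optics.get_image('scene');cassettes('scene')"
```

```text
t 22.48 pos [478.3 140.7  15.8] head 172.9 tilt [0.0014 0.0004] F [-0.8 -0.6  6.9] M [-0.01  0.15 -0.02] w 11.8 gf 30.0 j1,6 [ 0.26 -1.18]
scene cas 0.62 183 [423.9 356.8 171.2] 50.1
scene cas 0.58 131 [450.4 144.5 184.6] 122.8
```

```bash
python3 -c "
from h import *
a=slot(39.5,0);print(a)
go((478,140.5,135,172.7),(a[0],a[1],130,172.7))"
```

```text
[505.22016952 -12.68094796   0.        ]
t 22.57 pos [478.3 140.7  15.9] head 172.9 tilt [0.0015 0.0004] F [0.  0.3 6.6] M [-0.1   0.09 -0.06] w 11.8 gf 30.0 j1,6 [ 0.26 -1.18]
to (478, 140.5, 135, 172.7) turn 0.2 shift_cm 0.03 -0.02 -11.91 rows 2 each [ 0.016 -0.011 -5.957  0.08 ]
to (np.float64(505.2201695176938), np.float64(-12.680947960246648), 130, 172.7) turn -0.0 shift_cm -4.65 -14.85 0.50 rows 3 each [-1.549 -4.949  0.167 -0.   ]
```

Request:
move_arm(rows=[[0,0,-3,0.2,5],[0,0,-4.5,0,5],[0,0,-4.5,0,5],[-1.16,-3.71,0,0,5],[-1.16,-3.71,0,0,5],[-1.16,-3.71,0,0,5],[-1.16,-3.71,0,0,5],[0,0,2.5,0,5],[0,0,2.5,0,5],[0,0,0,0,5]])

```text
t: 23.82
ee_pos: [503.3, -12.7, 83.8]
orientation: [-0.201, -3.131, 0.0]
ft_force: [-0.1, -0.1, -0.4]
width: 11.7
grasp_force: 30.0
```

```bash
python3 -c "
from h import *
a=slot(39.5,0)
go((a[0],a[1],62,172.7))"
```

```text
t 23.82 pos [503.3 -12.7  83.8] head 172.6 tilt [-0.0037  0.0002] F [-0.1 -0.1 -0.4] M [-0.   -0.02 -0.04] w 11.7 gf 30.0 j1,6 [-0.05 -1.49]
to (np.float64(505.2201695176938), np.float64(-12.680947960246648), 62, 172.7) turn -0.1 shift_cm -0.20 0.02 2.18 rows 1 each [-0.195  0.024  2.176 -0.055]
```

Request:
move_arm(rows=[[0,0,1.5,0,5],[0,0,0.5,0,5],[0,0,0.2,0,5],[0,0,0.1,0,5],[0,0,0,0,5]])

```text
t: 24.45
ee_pos: [505.0, -12.6, 62.2]
orientation: [0.201, 3.135, 0.0]
ft_force: [-0.1, -0.3, -0.3]
width: 11.7
grasp_force: 30.0
```

Request:
move_arm(rows=[[0,0,0.15,0,5],[0,0,0,0,5],[0,0,0,0,16],[0,0,0,0,18],[0,0,0,0,18],[0,0,0,0,18]])

```text
t: 25.2
ee_pos: [504.8, -12.6, 60.5]
orientation: [-0.201, -3.135, -0.0]
ft_force: [0.0, 0.1, 0.5]
width: 16.0
grasp_force: 0.0
```

```bash
python3 -c "
from h import *
state()
s=optics.get_image('scene');cv2.imwrite('pics/t5.png',cv2.resize(s[185:255,310:380],(630,600),interpolation=cv2.INTER_CUBIC))
for h in [(89,45,0),(89,30,14),(89,38,7),(94,30,14)]: print(h,{k:np.round((proj('scene',v)[0]-[310,185])*9) for k,v in tiltpts(*h).items()})
"
```

```text
t 25.2 pos [504.8 -12.6  60.5] head 172.7 tilt [-0.0001  0.    ] F [0.  0.1 0.5] M [ 0.03 -0.    0.01] w 16.0 gf 0.0 j1,6 [-0.05 -1.49]
(89, 45, 0) {'tongue': array([224., 360.]), 'frontedge': array([234., 345.]), 'targ': array([266., 318.]), 'fin': array([328., 230.])}
(89, 30, 14) {'tongue': array([220., 390.]), 'frontedge': array([227., 375.]), 'targ': array([258., 343.]), 'fin': array([309., 254.])}
(89, 38, 7) {'tongue': array([222., 374.]), 'frontedge': array([231., 359.]), 'targ': array([263., 329.]), 'fin': array([319., 239.])}
(94, 30, 14) {'tongue': array([209., 399.]), 'frontedge': array([216., 384.]), 'targ': array([247., 352.]), 'fin': array([297., 263.])}
```

View pics/t5.png

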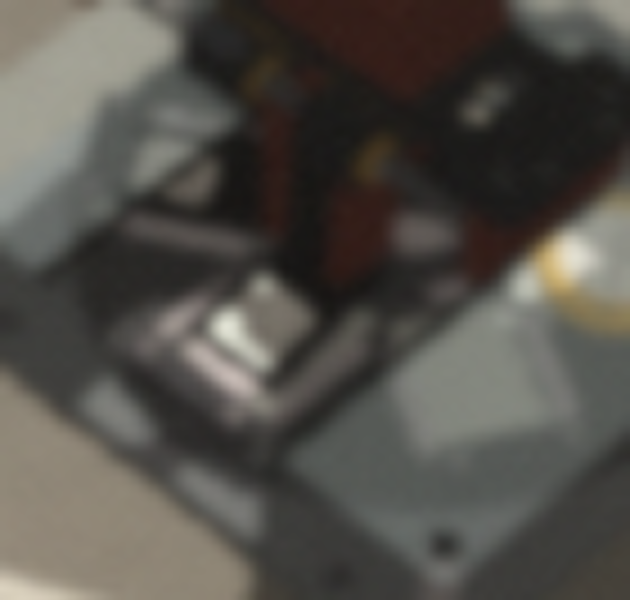

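Run:
```python
from h import *
im=optics.get_image('scene');x,y,k=320,200,14
c=cv2.resize(im[y:y+42,x:x+54],None,fx=k,fy=k,interpolation=cv2.INTER_CUBIC);c=cv2.convertScaleAbs(c,alpha=1.6)
def line(P,col):
    u=((proj('scene',np.array(P))-[x,y]+.5)*k).astype(int);cv2.polylines(c,[u.reshape(-1,1,2)],False,col,1)
line([slot(92,42.5,-23),slot(92,42.5,23),slot(104,42.5,23),slot(104,42.5,-23),slot(92,42.5,-23)],(255,0,255))
def cas(rt,zt,deg,col):
    a=np.radians(deg)
    T=lambda q,z,t:slot(rt+(q-36)*np.cos(a)+z*np.sin(a),zt-(q-36)*np.sin(a)+z*np.cos(a),t)
    line([T(28,4,13),T(36,4,13),T(36,4,-13),T(28,4,-13)],col);line([T(28,8,17),T(28,8,-17),T(-28,8,-17)],col)
cas(89,30,14,(0,255,0));cas(89,44,1,(0,255,255))
cv2.imwrite("pics/t6.png",c)
```

```text
(no output)
```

View pics/t6.png

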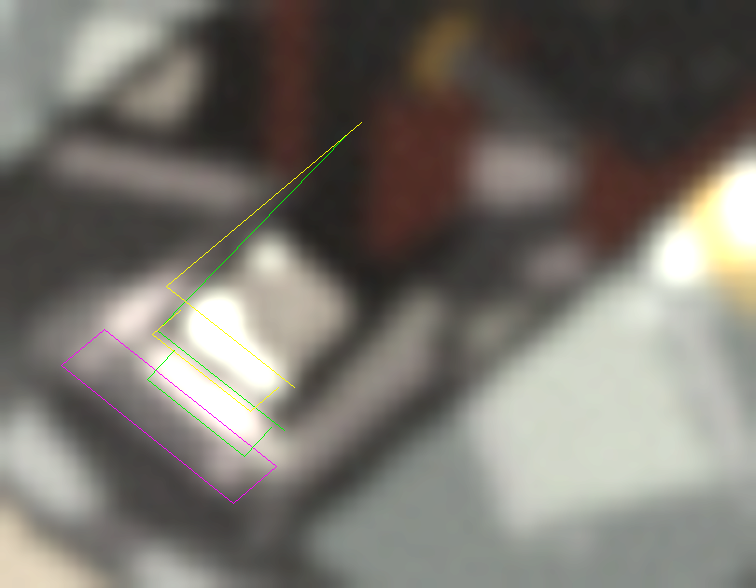

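Request:
move_arm(rows=[[0,0,0,0,5],[0,0,0,0,5],[0,0,0,0,5],[0.2,0,0,0,5],[0.2,0,0,0,5],[0.2,0,0,0,5],[0,0,0,0,5]])

```text
t: 26.18
ee_pos: [498.5, -11.8, 60.5]
orientation: [-0.201, -3.135, 0.0]
ft_force: [0.8, -0.2, -0.8]
width: 11.8
grasp_force: 30.0
```

Request:
move_arm(rows=[[0.1,0,0,0,5],[0.1,0,0,0,5],[0,0,0,0,5]])

```text
t: 26.55
ee_pos: [496.8, -11.6, 60.5]
orientation: [-0.201, -3.135, 0.0]
ft_force: [0.9, 0.4, -0.5]
width: 11.5
grasp_force: 30.0
```

Request:
move_arm(rows=[[0.1,0,0,0,5],[0.1,0,0,0,5],[0,0,0,0,5]])

```text
t: 26.92
ee_pos: [495.6, -11.4, 60.8]
orientation: [0.201, 3.134, -0.0]
ft_force: [2.1, -0.7, 0.6]
width: 11.4
grasp_force: 30.0
```

Request:
move_arm(rows=[[0.1,0,0,0,5],[0.1,0,0,0,5],[0,0,0,0,5]])

```text
t: 27.3
ee_pos: [495.1, -11.2, 61.2]
orientation: [0.201, 3.131, -0.0]
ft_force: [7.1, -0.7, 0.4]
width: 11.8
grasp_force: 30.0
```

Request:
move_arm(rows=[[-0.05,0,0,0,5],[0,0,0,0,18],[0,0,0,0,25],[0,0,0,0,25],[0,0,-2.2,0,25],[0,0,-0.5,0,0],[0,0,0,0,0],[0,0,0,0,0],[0,0,0,0,0]])

```text
t: 28.42
ee_pos: [493.0, -11.1, 87.0]
orientation: [-0.201, -3.134, 0.0]
ft_force: [0.0, -0.0, 0.7]
width: 0.8
grasp_force: 0.0
```

Run:
```python
from h import *
a=slot(49,66);go((a[0],a[1],67,172.7))
im=optics.get_image('scene');x,y,k=320,195,14
c=cv2.resize(im[y:y+42,x:x+54],None,fx=k,fy=k,interpolation=cv2.INTER_CUBIC);c=cv2.convertScaleAbs(c,alpha=1.6)
def line(P,col):
    u=((proj('scene',np.array(P))-[x,y]+.5)*k).astype(int);cv2.polylines(c,[u.reshape(-1,1,2)],False,col,1)
line([slot(92,42.5,-23),slot(92,42.5,23),slot(104,42.5,23),slot(104,42.5,-23),slot(92,42.5,-23)],(255,0,255))
def cas(rt,zt,deg,col):
    a=np.radians(deg)
    T=lambda q,z,t:slot(rt+(q-36)*np.cos(a)+z*np.sin(a),zt-(q-36)*np.sin(a)+z*np.cos(a),t)
    line([T(28,8,17),T(28,8,-17),T(-28,8,-17),T(-28,8,17),T(28,8,17)],col);line([T(-1,28,6),T(-1,28,-6),T(-23,28,-6),T(-23,28,6),T(-1,28,6)],col)
cas(98,30,9,(0,255,0))
cv2.imwrite("pics/t7.png",c)
```

```text
t 28.43 pos [493.  -11.1  87. ] head 172.7 tilt [-0.001  0.   ] F [ 0.  -0.   0.7] M [0.01 0.07 0.04] w 0.8 gf 0.0 j1,6 [-0.05 -1.49]
to (np.float64(495.79717231308854), np.float64(-11.473834178533817), 67, 172.7) turn -0.0 shift_cm -0.28 -0.00 2.00 rows 1 each [-0.283 -0.     2.    -0.036]
```

View pics/t7.png

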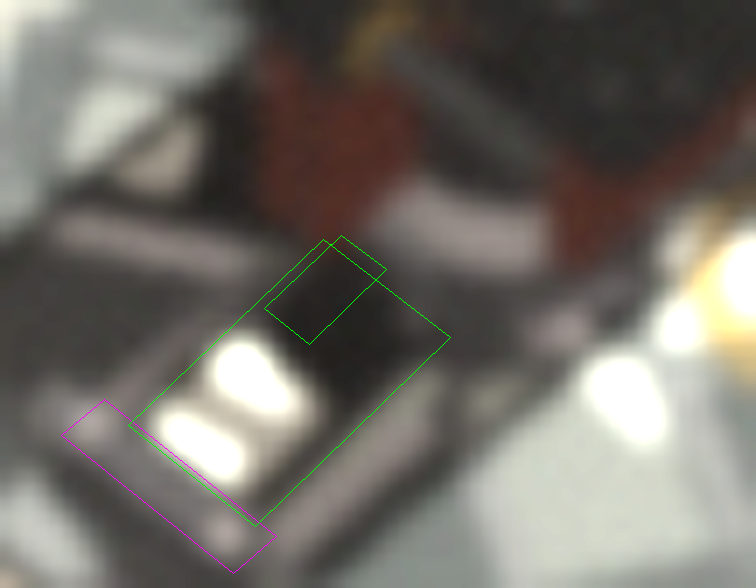

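The tongue is under the lip and the frame front meets it at crop (195,470). Next I press the heel down.

Request:
move_arm(rows=[[-0.3,0,1.8,0,0],[0,0,0.3,0,0],[0,0,0.2,0,0],[0,0,0.2,0,0],[0,0,0.2,0,0],[0,0,0,0,0]])

```text
t: 29.22
ee_pos: [496.1, -11.5, 60.3]
orientation: [-0.201, -3.135, 0.0]
ft_force: [0.3, 0.1, -0.7]
width: 0.4
grasp_force: 0.0
```

Request:
move_arm(rows=[[0,0,0.1,0,0],[0,0,0.1,0,0],[0,0,0,0,0]])

```text
t: 29.6
ee_pos: [496.3, -11.5, 58.5]
orientation: [-0.201, -3.135, 0.0]
ft_force: [-0.2, 1.0, 0.2]
width: 0.3
grasp_force: 0.0
```

Request:
move_arm(rows=[[0,0,0.1,0,0],[0,0,0.1,0,0],[0,0,0.1,0,0],[0,0,0,0,0]])

```text
t: 30.1
ee_pos: [496.6, -11.5, 58.0]
orientation: [0.201, 3.134, 0.0]
ft_force: [-8.8, 1.0, 34.3]
width: 0.5
grasp_force: 17.1
```

Request:
move_arm(rows=[[0,0,-3,0,0],[0,0,-4,0,0],[0,0,-1,10,20],[0,0,0,10,35],[0,0,0,10,35],[0,0,0,10,35],[0,0,0,10,35],[0,0,0,10,35],[0,0,0,0,35]])

```text
t: 31.22
ee_pos: [496.3, -11.5, 135.5]
orientation: [1.739, 2.616, -0.0]
ft_force: [0.5, 0.4, -0.4]
width: 31.0
grasp_force: 0.0
```

```bash
cat >> h.py <<'E'
def look(fn,x=320,y=195,k=14,w=54,h=42,tilt=None):
    im=optics.get_image('scene');c=cv2.convertScaleAbs(cv2.resize(im[y:y+h,x:x+w],None,fx=k,fy=k,interpolation=cv2.INTER_CUBIC),alpha=1.5)
    def line(P,col):
        u=((proj('scene',np.array(P))-[x,y]+.5)*k).astype(int);cv2.polylines(c,[u.reshape(-1,1,2)],False,col,1)
    line([slot(92,42.5,-23),slot(92,42.5,23),slot(104,42.5,23),slot(104,42.5,-23),slot(92,42.5,-23)],(255,0,255))
    if tilt:
        rt,zt,a=tilt[0],tilt[1],np.radians(tilt[2])
        T=lambda q,z,t:slot(rt+(q-36)*np.cos(a)+z*np.sin(a),zt-(q-36)*np.sin(a)+z*np.cos(a),t)
        line([T(28,8,17),T(28,8,-17),T(-28,8,-17),T(-28,8,17),T(28,8,17)],(0,255,0));line([T(-1,28,6),T(-1,28,-6),T(-23,28,-6),T(-23,28,6),T(-1,28,6)],(0,255,0));line([T(28,4,13),T(36,4,13),T(36,4,-13),T(28,4,-13)],(0,255,255))
    cv2.imwrite(fn,c)
E
python3 -c "
from h import *
go((*AX,140,112.7),(*AX,80,112.7))
look('pics/t8.png',tilt=(99.5,30,0))"
```

```text
t 31.23 pos [496.3 -11.5 135.5] head 112.8 tilt [ 0. -0.] F [ 0.5  0.4 -0.4] M [-0.1   0.05  0.03] w 31.0 gf 0.0 j1,6 [-0.05 -0.44]
to (np.float64(544.4), np.float64(-17.7), 140, 112.7) turn 0.1 shift_cm -2.42 4.20 -0.45 rows 1 each [-2.425  4.198 -0.447  0.057]
to (np.float64(544.4), np.float64(-17.7), 80, 112.7) turn -0.0 shift_cm 0.00 0.00 6.00 rows 1 each [ 0.  0.  6. -0.]
```

View pics/t8.png

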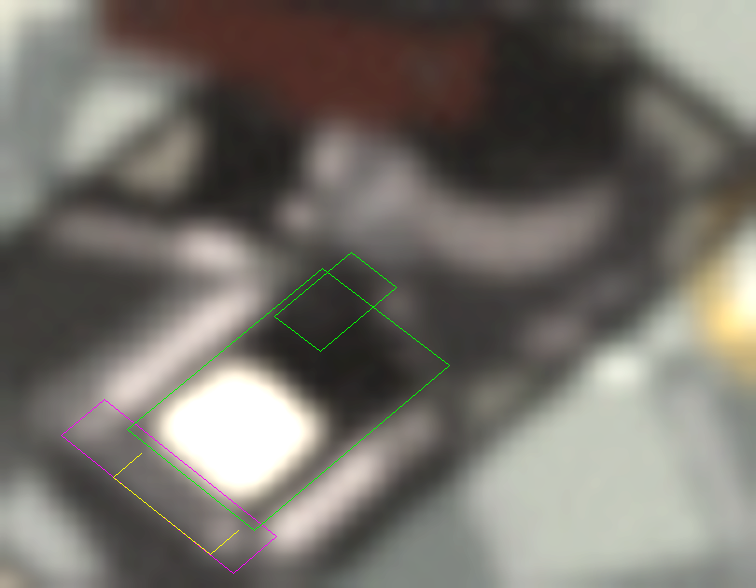

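Flat and seated, with the outline matching. Now I index the table 60° clockwise.

Request:
move_arm(rows=[[-1.2,2.1,0,0,35],[-1.2,2.1,0,0,35],[0,0,2.8,0,35],[0,0,2.6,0,35],[0,0,0,0,15],[0,0,0,0,5],[0,0,0,0,5],[0,0,0,0,5],[0,0,0,0,5]])

```text
t: 32.4
ee_pos: [544.4, -17.6, 82.1]
orientation: [1.741, 2.615, 0.0]
ft_force: [-2.9, -1.9, 2.7]
width: 13.3
grasp_force: 30.0
```

Request:
move_arm(rows=[[0,0,0,5,5],[0,0,0,6,5],[0,0,0,7,5],[0,0,0,7,5],[0,0,0,7,5],[0,0,0,7,5],[0,0,0,7,5],[0,0,0,6,5],[0,0,0,5,5],[0,0,0,3,5]])

```text
t: 33.65
ee_pos: [544.7, -17.6, 82.1]
orientation: [2.816, 1.391, 0.001]
ft_force: [-2.3, -2.2, 1.3]
width: 13.8
grasp_force: 30.0
```

```bash
python3 -c "
from h import *
go((*AX,80,52.7))"
```

```text
t 33.65 pos [544.7 -17.6  82.1] head 52.6 tilt [ 0.0008 -0.0003] F [-2.3 -2.2  1.3] M [-0.4   0.42 -0.02] w 13.8 gf 30.0 j1,6 [-0.05  0.6 ]
to (np.float64(544.4), np.float64(-17.7), 80, 52.7) turn -0.1 shift_cm -0.02 -0.02 0.21 rows 1 each [-0.021 -0.017  0.21  -0.142]
```

Request:
move_arm(rows=[[0,0,0,0,20],[0,0,0,0,35],[0,0,-2.5,0,40],[0,0,-4,0,40],[0,0,0,-10,40],[0,0,0,-10.5,40],[0,0,0,-10.5,40],[0,0,0,-10.5,40],[0,0,0,-10.5,40],[0,0,0,-10.5,40]])

```text
t: 34.9
ee_pos: [544.6, -17.4, 146.7]
orientation: [1.675, 2.657, 0.001]
ft_force: [-0.2, -0.2, 0.5]
width: 34.9
grasp_force: 0.0
```

Request:
move_arm(rows=[[0,0,0,-10.5,40],[0,0,0,-10.5,40],[0,0,0,-10.5,40],[0,0,0,-10.5,40],[0,0,0,-10.5,40],[0,0,0,0,40]])

```text
t: 35.65
ee_pos: [544.6, -17.4, 146.6]
orientation: [0.339, 3.123, 0.0]
ft_force: [-0.4, -0.7, 0.5]
width: 35.2
grasp_force: 0.0
```

```bash
python3 -c "
from h import *
for n in('top','scene'):
    im=optics.get_image(n);brass(n,im);cassettes(n)
p=(568.8,321.8)
go((*p,145,169.5),(*p,14,169.5))"
```

```text
top brass 0
top cas 0.75 355 [533.2 202.  140.7] 34.9
top cas 0.66 362 [623.5 302.5 180.9] 22.6
top cas 0.66 351 [557.9 322.  167.2] 37.1
top cas 0.58 49 [437.1 100.5  73.9] 49.0
top cas 0.56 376 [424.6 352.3 165.5] 30.4
scene master r 66.6 carousel 57.7
scene cas 0.67 168 [622.3 305.9 183.6] 35.4
scene cas 0.67 208 [532.3 206.  132.1] 43.9
scene cas 0.63 198 [556.4 325.7 170.6] 21.3
scene cas 0.62 210 [422.5 356.  165.5] 27.7
scene cas 0.5 104 [543.8  46.9 210.9] 136.8
t 35.85 pos [544.4 -17.4 146.6] head 167.5 tilt [0.0002 0.    ] F [-0.7  0.4 -1. ] M [ 0.04 -0.04  0.06] w 35.3 gf 0.0 j1,6 [-0.05 -1.41]
to (568.8, 321.8, 145, 169.5) turn -2.0 shift_cm 3.79 33.80 0.16 rows 6 each [ 0.631  5.633  0.026 -0.328]
to (568.8, 321.8, 14, 169.5) turn -0.0 shift_cm 0.00 0.00 13.10 rows 3 each [ 0.     0.     4.367 -0.   ]
```

Request:
move_arm(rows=[[0,0,0,-2,40],[0.47,4.22,0,0,40],[0.47,4.22,0,0,40],[0.47,4.22,0,0,40],[0.47,4.22,0,0,40],[0.47,4.22,0,0,40],[0.47,4.22,0,0,40],[0.47,4.22,2,0,40],[0.47,4.22,3,0,40],[0,0,3,0,40]])

```text
t: 37.1
ee_pos: [568.3, 324.6, 65.9]
orientation: [0.277, 3.128, 0.002]
ft_force: [0.3, -1.6, -0.7]
width: 35.1
grasp_force: 0.0
```

Request:
move_arm(rows=[[0,0,0,0,40],[0,0,0,0,40]])

```text
t: 37.35
ee_pos: [568.4, 321.2, 67.3]
orientation: [0.283, 3.128, 0.0]
ft_force: [1.1, -0.0, -0.5]
width: 35.1
grasp_force: 0.0
```

```bash
python3 -c "
from h import *
go((568.8,321.6,14,169.5))"
```

```text
t 37.35 pos [568.4 321.2  67.3] head 169.7 tilt [0.0005 0.0003] F [ 1.1 -0.  -0.5] M [ 0.02  0.   -0.01] w 35.1 gf 0.0 j1,6 [ 0.5  -0.89]
to (568.8, 321.6, 14, 169.5) turn 0.2 shift_cm -0.03 0.05 5.33 rows 1 each [-0.034  0.046  5.333  0.15 ]
```

Request:
move_arm(rows=[[0,0,2.8,0,40],[0,0,2.5,0,40],[0,0,0,0,20],[0,0,0,0,5],[0,0,0,0,5],[0,0,0,0,5]])

```text
t: 38.1
ee_pos: [569.1, 321.8, 15.4]
orientation: [0.283, 3.126, 0.002]
ft_force: [-0.0, -1.0, 7.7]
width: 11.6
grasp_force: 30.0
```

Request:
move_arm(rows=[[0,0,-3,0,5],[0,0,-4.5,0,5],[0,0,-4.5,0,5],[0,0,0,-3,5],[0,0,0,0,5]])

```text
t: 38.72
ee_pos: [568.1, 321.5, 134.6]
orientation: [0.201, 3.134, 0.001]
ft_force: [-0.1, 0.5, -0.9]
width: 11.6
grasp_force: 30.0
```

```bash
python3 -c "
from h import *
a=slot(39.5,130)
go((a[0],a[1],130,172.7))"
```

```text
t 38.73 pos [568.1 321.5 134.6] head 172.6 tilt [0.0012 0.0007] F [-0.1  0.5 -0.9] M [ 0.03 -0.01  0.02] w 11.6 gf 30.0 j1,6 [ 0.5  -0.95]
to (np.float64(505.2201695176938), np.float64(-12.680947960246648), 130, 172.7) turn -0.1 shift_cm 1.99 -33.95 0.46 rows 6 each [ 0.331 -5.658  0.076 -0.009]
```

Request:
move_arm(rows=[[0.26,-4.24,0,0,5],[0.26,-4.24,0,0,5],[0.26,-4.24,0,0,5],[0.26,-4.24,0,0,5],[0.26,-4.24,0,0,5],[0.26,-4.24,0,0,5],[0.26,-4.24,0,0,5],[0.26,-4.24,0,0,5],[0,0,2,0,5],[0,0,2.5,0,5]])

```text
t: 39.98
ee_pos: [504.0, -13.1, 88.1]
orientation: [0.205, 3.134, 0.0]
ft_force: [0.3, 0.4, -0.2]
width: 11.8
grasp_force: 30.0
```

Request:
move_arm(rows=[[0,0,0,0,5],[0,0,0,0,5]])

```text
t: 40.22
ee_pos: [504.1, -12.3, 88.8]
orientation: [-0.201, -3.135, -0.0]
ft_force: [-0.3, 0.9, -0.6]
width: 12.1
grasp_force: 30.0
```

```bash
python3 -c "
from h import *
a=slot(40.5,130)
go((a[0],a[1],62,172.7))"
```

```text
t 40.23 pos [504.1 -12.3  88.8] head 172.7 tilt [-0.0003  0.    ] F [-0.3  0.9 -0.6] M [-0.   -0.01 -0.02] w 12.1 gf 30.0 j1,6 [-0.05 -1.49]
to (np.float64(504.2282750751038), np.float64(-12.553883351645297), 62, 172.7) turn -0.0 shift_cm -0.02 -0.03 2.68 rows 1 each [-0.017 -0.026  2.676 -0.048]
```

Request:
move_arm(rows=[[0,0,1.5,0,5],[0,0,1,0,5],[0,0,0.3,0,5],[0,0,0,0,5],[0,0,0,0,16],[0,0,0,0,18],[0,0,0,0,18],[0,0,0,0,18],[0,0,0,0,5],[0,0,0,0,5]])

```text
t: 41.48
ee_pos: [504.0, -12.4, 60.5]
orientation: [0.201, 3.135, 0.0]
ft_force: [-0.8, -0.1, -0.7]
width: 11.9
grasp_force: 30.0
```

Request:
move_arm(rows=[[0,0,0,0,5],[0.2,0,0,0,5],[0.2,0,0,0,5],[0.2,0,0,0,5],[0,0,0,0,5]])

```text
t: 42.1
ee_pos: [497.7, -11.6, 60.5]
orientation: [-0.201, -3.135, 0.0]
ft_force: [-0.1, 0.1, -0.4]
width: 11.5
grasp_force: 30.0
```

Request:
move_arm(rows=[[0.1,0,0,0,5],[0.1,0,0,0,5],[0,0,0,0,5]])

```text
t: 42.48
ee_pos: [496.0, -11.3, 60.5]
orientation: [-0.201, -3.135, -0.0]
ft_force: [-0.4, 0.0, -0.8]
width: 11.7
grasp_force: 30.0
```

Request:
move_arm(rows=[[0.1,0,0,0,5],[0.1,0,0,0,5],[0,0,0,0,5]])

```text
t: 42.85
ee_pos: [494.4, -11.1, 60.6]
orientation: [0.201, 3.135, -0.0]
ft_force: [1.6, -0.8, -0.4]
width: 11.8
grasp_force: 30.0
```

Request:
move_arm(rows=[[0.1,0,0,0,5],[0,0,0,0,5]])

```text
t: 43.1
ee_pos: [494.1, -11.1, 60.8]
orientation: [0.201, 3.133, -0.0]
ft_force: [3.3, -1.1, 1.1]
width: 11.8
grasp_force: 30.0
```

Request:
move_arm(rows=[[0.1,0,0,0,5],[0,0,0,0,5],[-0.05,0,0,0,5],[0,0,0,0,18],[0,0,0,0,25],[0,0,0,0,25],[0,0,-2.2,0,25],[0,0,-0.5,0,0],[0,0,0,0,0],[0,0,0,0,0]])

```text
t: 44.35
ee_pos: [492.2, -10.9, 87.0]
orientation: [-0.201, -3.134, 0.0]
ft_force: [-0.9, 0.0, 0.0]
width: 0.6
grasp_force: 0.0
```

```bash
python3 -c "
from h import *
a=slot(49,66);go((a[0],a[1],66,172.7))"
```

```text
t 44.35 pos [492.2 -10.9  87. ] head 172.7 tilt [-0.0009  0.    ] F [-0.9  0.   0. ] M [0.01 0.   0.01] w 0.6 gf 0.0 j1,6 [-0.05 -1.49]
to (np.float64(495.79717231308854), np.float64(-11.473834178533817), 66, 172.7) turn -0.0 shift_cm -0.37 -0.01 2.10 rows 1 each [-0.366 -0.01   2.101 -0.033]
```

Request:
move_arm(rows=[[-0.35,0,1.5,0,0],[0,0,0.6,0,0],[0,0,0.2,0,0],[0,0,0,0,0]])

```text
t: 44.85
ee_pos: [495.4, -11.3, 63.7]
orientation: [-0.201, -3.133, 0.0]
ft_force: [0.1, 0.7, 0.2]
width: 0.5
grasp_force: 0.0
```

Request:
move_arm(rows=[[0,0,0.1,0,0],[0,0,0.1,0,0],[0,0,0.1,0,0],[0,0,0.1,0,0],[0,0,0.1,0,0],[0,0,0,0,0]])

```text
t: 45.6
ee_pos: [496.0, -11.3, 59.4]
orientation: [-0.201, -3.135, -0.0]
ft_force: [-0.5, 0.9, 0.1]
width: 0.6
grasp_force: 0.0
```

Request:
move_arm(rows=[[0,0,0.1,0,0],[0,0,0.1,0,0],[0,0,0,0,0]])

```text
t: 45.98
ee_pos: [496.1, -11.4, 58.3]
orientation: [0.201, 3.135, -0.0]
ft_force: [-2.8, 0.3, 12.3]
width: 0.6
grasp_force: 5.5
```

Request:
move_arm(rows=[[0,0,0.1,0,0],[0,0,0,0,0],[0,0,-3,0,0],[0,0,-4,0,0],[0,0,-1,10,20],[0,0,0,10,35],[0,0,0,10,35],[0,0,0,10,35],[0,0,0,10,35],[0,0,0,10,35]])

```text
t: 47.22
ee_pos: [496.0, -11.3, 136.4]
orientation: [-1.749, -2.61, 0.0]
ft_force: [0.3, 0.2, 0.2]
width: 30.8
grasp_force: 0.0
```

```bash
python3 -c "
from h import *
go((*AX,140,112.7))
look('pics/t9.png',tilt=(99.5,30,0))
a=cv2.imread('pics/t8.png').astype(int);b=cv2.imread('pics/t9.png').astype(int)
for q in (a,b):
    m=(q.min(2)>235)[320:520,120:330];p=np.argwhere(m);print(len(p),p.mean(0),p.std(0))
print(np.abs(a-b)[250:560,60:460].mean())"
```

```text
t 47.23 pos [496.  -11.3 136.4] head 112.3 tilt [-0.0001  0.    ] F [0.3 0.2 0.2] M [-0.02 -0.   -0.04] w 30.8 gf 0.0 j1,6 [-0.05 -0.44]
to (np.float64(544.4), np.float64(-17.7), 140, 112.7) turn -0.4 shift_cm -2.46 4.22 -0.36 rows 1 each [-2.456  4.222 -0.356 -0.362]
9647 [110.67627242 116.60485125] [25.25406098 30.90065688]
9513 [111.71859561 117.57678966] [25.52827879 30.24754757]
4.090594086021506
```

Request:
move_arm(rows=[[-1.23,2.11,0,0,35],[-1.23,2.11,0,9.6,35],[0,0,0,10,35],[0,0,0,10,35],[0,0,0,10,35],[0,0,0,10,35],[0,0,0,10,35],[0,0,2.8,0,35],[0,0,2.6,0,35],[0,0,0,0,20]])

```text
t: 48.52
ee_pos: [542.9, -17.7, 80.9]
orientation: [-2.807, -1.405, 0.006]
ft_force: [0.8, 0.4, -0.3]
width: 24.2
grasp_force: 0.0
```

Request:
move_arm(rows=[[0,0,0,0,5],[0,0,0,0,5],[0,0,0,0,5],[0,0,0,0,5]])

```text
t: 49.02
ee_pos: [544.7, -17.7, 83.1]
orientation: [2.81, 1.403, 0.001]
ft_force: [-1.1, 1.7, 0.6]
width: 14.1
grasp_force: 30.0
```

```bash
python3 -c "
from h import *
go((*AX,80,52.7))"
```

```text
t 49.02 pos [544.7 -17.7  83.1] head 53.1 tilt [0.0006 0.0001] F [-1.1  1.7  0.6] M [ 0.24  0.22 -0.04] w 14.1 gf 30.0 j1,6 [-0.05  0.59]
to (np.float64(544.4), np.float64(-17.7), 80, 52.7) turn 0.4 shift_cm -0.02 -0.02 0.31 rows 1 each [-0.017 -0.021  0.306  0.372]
```

Request:
move_arm(rows=[[0,0,0,5,5],[0,0,0,6,5],[0,0,0,7,5],[0,0,0,7,5],[0,0,0,7,5],[0,0,0,7,5],[0,0,0,7,5],[0,0,0,6,5],[0,0,0,5,5],[0,0,0,3.4,5]])

```text
t: 50.28
ee_pos: [544.8, -18.0, 83.1]
orientation: [3.135, -0.204, 0.001]
ft_force: [-1.5, 0.2, 0.5]
width: 14.0
grasp_force: 30.0
```

Request:
move_arm(rows=[[0,0,0,0,5],[0,0,0,0,20],[0,0,0,0,35],[0,0,-1.5,0,35],[0,0,-2,0,35],[0,0,0,-10,35],[0,0,0,-10,35],[0,0,0,-10,35],[0,0,0,-10,35],[0,0,0,-10,35]])

```text
t: 51.52
ee_pos: [545.0, -17.8, 118.6]
orientation: [2.922, 1.152, 0.002]
ft_force: [-0.2, -0.7, 0.6]
width: 30.7
grasp_force: 0.0
```

Request:
move_arm(rows=[[0,0,0,-10,35],[0,0,0,-10,35],[0,0,0,-10,35],[0,0,0,-10,35],[0,0,0,-10,35],[0,0,0,-10,35],[0,0,0,-10,35],[0,0,0,-10,35],[0,0,0,-10,35],[0,0,0,-10,35]])

```text
t: 52.78
ee_pos: [544.9, -17.8, 118.6]
orientation: [0.996, 2.978, 0.0]
ft_force: [0.3, -0.6, 0.3]
width: 30.9
grasp_force: 0.0
```

Request:
move_arm(rows=[[0,0,0,-10,35],[0,0,0,-10,35],[0,0,0,-10,35],[0,0,0,0,35],[0,0,0,0,35]])

```text
t: 53.4
ee_pos: [544.7, -17.8, 118.1]
orientation: [0.206, 3.134, 0.0]
ft_force: [-0.4, 0.0, -0.8]
width: 30.9
grasp_force: 0.0
```

```bash
python3 -c "
from h import *
for n in('top','scene'): brass(n,optics.get_image(n))
go((*AX,82,172.7))"
```

```text
top brass 0
scene master r 65.9 carousel 358.4
t 53.5 pos [544.6 -17.8 117.8] head 172.5 tilt [ 0.0003 -0.    ] F [-0.6 -0.2  0.4] M [ 0.03  0.03 -0.02] w 30.5 gf 0.0 j1,6 [-0.05 -1.5 ]
to (np.float64(544.4), np.float64(-17.7), 82, 172.7) turn -0.2 shift_cm 0.02 0.01 3.58 rows 1 each [ 0.021  0.007  3.579 -0.152]
```

Request:
move_arm(rows=[[0,0,1.8,0,35],[0,0,1.7,0,35],[0,0,0,0,20],[0,0,0,0,5],[0,0,0,0,5],[0,0,0,0,5],[0,0,0,0,5]])

```text
t: 54.38
ee_pos: [544.3, -17.9, 82.1]
orientation: [-0.201, -3.135, 0.0]
ft_force: [3.1, 0.5, -14.0]
width: 13.5
grasp_force: 30.0
```

Request:
move_arm(rows=[[0,0,0,5,5],[0,0,0,6,5],[0,0,0,7,5],[0,0,0,7,5],[0,0,0,7,5],[0,0,0,7,5],[0,0,0,7,5],[0,0,0,6,5],[0,0,0,5,5],[0,0,0,2.8,5]])

```text
t: 55.62
ee_pos: [544.4, -17.7, 82.1]
orientation: [-1.74, -2.616, 0.0]
ft_force: [2.9, -1.0, -15.1]
width: 13.5
grasp_force: 30.0
```

```bash
python3 -c "
from h import *
go((*AX,80,112.7))"
```

```text
t 55.62 pos [544.4 -17.7  82.1] head 112.8 tilt [-0.0001  0.0001] F [  2.9  -1.  -15.1] M [-0.04 -0.58  0.02] w 13.5 gf 30.0 j1,6 [-0.05 -0.45]
to (np.float64(544.4), np.float64(-17.7), 80, 112.7) turn 0.1 shift_cm 0.01 -0.00 0.21 rows 1 each [ 0.005 -0.001  0.213  0.051]
```

Request:
move_arm(rows=[[0,0,0,0,20],[0,0,0,0,35],[0,0,-2.5,0,40],[0,0,-4,0,40],[0,0,0,-10,40],[0,0,0,-10,40],[0,0,0,-10,40],[0,0,0,-10,40],[0,0,0,-10,40],[0,0,0,-10,40]])

```text
t: 56.88
ee_pos: [544.8, -17.8, 148.3]
orientation: [0.185, 3.135, 0.0]
ft_force: [-0.3, 0.0, 0.4]
width: 35.1
grasp_force: 0.0
```

```bash
python3 -c "
from h import *
for n in('top','scene'):
    im=optics.get_image(n);brass(n,im);cassettes(n)
p=(634.8,304.3)
go((*p,145,181),(*p,14,181))"
```

```text
top brass 10
top cas 0.94 334 [531.8 203.6 144.1] 51.1
top cas 0.61 380 [423.8 352.7 165.6] 31.5
top cas 0.54 342 [623.3 302.4 179.4] 37.1
scene master r 65.0 carousel 301.6
scene cas 0.76 220 [528.8 204.4 127.9] 40.8
scene cas 0.65 164 [622.8 304.  184.1] 39.3
scene cas 0.63 228 [423.4 356.1 166.3] 18.1
t 57.08 pos [544.7 -17.8 148. ] head 172.7 tilt [ 0.0007 -0.    ] F [-0.5 -0.1 -0.5] M [ 0.05 -0.04  0.05] w 35.3 gf 0.0 j1,6 [-0.05 -1.5 ]
to (634.8, 304.3, 145, 181) turn -8.3 shift_cm -9.57 32.05 0.30 rows 6 each [-1.595  5.341  0.05  -1.388]
to (634.8, 304.3, 14, 181) turn 0.0 shift_cm 0.00 0.00 13.10 rows 3 each [0.    0.    4.367 0.   ]
```

Request:
move_arm(rows=[[0,0,0,-8.3,40],[-1.2,4.0,0,0,40],[-1.2,4.0,0,0,40],[-1.2,4.0,0,0,40],[-1.2,4.0,0,0,40],[-1.2,4.0,0,0,40],[-1.2,4.0,0,0,40],[-1.2,4.0,2,0,40],[-1.2,4.0,3,0,40],[0,0,3,0,40]])

```text
t: 58.32
ee_pos: [634.7, 307.4, 67.1]
orientation: [-0.031, 3.139, 0.002]
ft_force: [0.7, -0.1, -0.9]
width: 35.1
grasp_force: 0.0
```

Request:
move_arm(rows=[[0,0,0,0,40],[0,0,0,0,40]])

```text
t: 58.58
ee_pos: [634.4, 303.9, 68.5]
orientation: [-0.029, 3.141, 0.0]
ft_force: [-0.2, -0.2, 0.5]
width: 35.2
grasp_force: 0.0
```

```bash
python3 -c "
from h import *
go((634.8,304.2,14,181))"
```

```text
t 58.58 pos [634.4 303.9  68.5] head -178.9 tilt [0.0007 0.0003] F [-0.2 -0.2  0.5] M [ 0.03  0.   -0.02] w 35.2 gf 0.0 j1,6 [ 0.43 -1.16]
to (634.8, 304.2, 14, 181) turn 0.1 shift_cm -0.04 0.03 5.45 rows 1 each [-0.038  0.028  5.451  0.074]
```

Request:
move_arm(rows=[[0,0,2.9,0,40],[0,0,2.5,0,40],[0,0,0,0,20],[0,0,0,0,5],[0,0,0,0,5],[0,0,0,0,5]])

```text
t: 59.32
ee_pos: [634.8, 304.4, 14.7]
orientation: [-0.032, 3.14, 0.001]
ft_force: [-1.2, -0.2, 3.6]
width: 11.8
grasp_force: 30.0
```

Request:
move_arm(rows=[[0,0,-3,0,5],[0,0,-4.5,0,5],[0,0,-4.5,0,5],[0,0,0,8.4,5],[0,0,0,0,5],[0,0,0,0,5]])

```text
t: 60.08
ee_pos: [633.4, 303.8, 132.8]
orientation: [-0.194, -3.134, 0.001]
ft_force: [0.2, 0.9, 0.1]
width: 11.8
grasp_force: 30.0
```

```bash
python3 -c "
from h import *
a=slot(40.5,130)
go((a[0],a[1],134,172.7))"
```

```text
t 60.08 pos [633.4 303.8 132.8] head 172.9 tilt [-0.0013 -0.0006] F [0.2 0.9 0.1] M [-0.02  0.03 -0.01] w 11.8 gf 30.0 j1,6 [ 0.43 -1.02]
to (np.float64(504.2282750751038), np.float64(-12.553883351645297), 134, 172.7) turn 0.2 shift_cm 8.79 -33.02 -0.12 rows 6 each [ 1.465 -5.504 -0.02   0.036]
```

Request:
move_arm(rows=[[0.97,-3.67,0,0.2,5],[0.98,-3.67,0,0,5],[0.98,-3.67,0,0,5],[0.98,-3.67,0,0,5],[0.98,-3.67,0,0,5],[0.98,-3.67,0,0,5],[0.98,-3.67,0,0,5],[0.98,-3.67,0,0,5],[0.98,-3.67,0,0,5],[0,0,2,0,5]])

```text
t: 61.32
ee_pos: [503.6, -14.0, 113.8]
orientation: [0.204, 3.134, -0.0]
ft_force: [0.1, 0.5, -0.8]
width: 11.7
grasp_force: 30.0
```

Request:
move_arm(rows=[[0,0,2,0,5],[0,0,0,0,5],[0,0,0,0,5]])

```text
t: 61.7
ee_pos: [504.1, -12.0, 93.6]
orientation: [-0.202, -3.135, 0.0]
ft_force: [0.7, 0.5, -1.1]
width: 11.8
grasp_force: 30.0
```

```bash
python3 -c "
from h import *
a=slot(40.5,130)
go((a[0],a[1],60,172.7))"
```

```text
t 61.7 pos [504.1 -12.   93.6] head 172.6 tilt [-0.0003  0.    ] F [ 0.7  0.5 -1.1] M [-0.02 -0.02 -0.04] w 11.8 gf 30.0 j1,6 [-0.05 -1.49]
to (np.float64(504.2282750751038), np.float64(-12.553883351645297), 60, 172.7) turn -0.1 shift_cm -0.02 -0.05 3.36 rows 1 each [-0.02  -0.055  3.364 -0.076]
```

Request:
move_arm(rows=[[0,-0.04,2,0,5],[0,0,1,0,5],[0,0,0.35,0,5],[0,0,0,0,5],[0,0,0,0,16],[0,0,0,0,18],[0,0,0,0,18],[0,0,0,0,18],[0,0,0,0,5],[0,0,0,0,5]])

```text
t: 62.95
ee_pos: [504.0, -12.5, 60.0]
orientation: [0.204, 3.135, -0.0]
ft_force: [-1.0, -0.3, 0.6]
width: 11.5
grasp_force: 30.0
```

Request:
move_arm(rows=[[0,0,0,0,5],[0.2,0,0,0,5],[0.2,0,0,0,5],[0.2,0,0,0,5],[0,0,0,0,5]])

```text
t: 63.58
ee_pos: [497.6, -11.7, 60.0]
orientation: [-0.204, -3.134, 0.0]
ft_force: [-0.4, -0.1, -1.4]
width: 11.6
grasp_force: 30.0
```

Request:
move_arm(rows=[[0.1,0,0,0,5],[0.1,0,0,0,5],[0,0,0,0,5]])

```text
t: 63.95
ee_pos: [495.9, -11.4, 60.0]
orientation: [-0.204, -3.135, -0.0]
ft_force: [0.6, -0.2, 0.2]
width: 11.7
grasp_force: 30.0
```

Request:
move_arm(rows=[[0.1,0,0,0,5],[0.1,0,0,0,5],[0,0,0,0,5]])

```text
t: 64.32
ee_pos: [494.7, -11.3, 60.3]
orientation: [0.203, 3.134, -0.0]
ft_force: [3.0, -0.6, -0.4]
width: 11.6
grasp_force: 30.0
```

Request:
move_arm(rows=[[0.1,0,0,0,5],[0,0,0,0,5],[-0.05,0,0,0,5],[0,0,0,0,18],[0,0,0,0,25],[0,0,0,0,25],[0,0,-2.2,0,25],[0,0,-0.5,0,0],[0,0,0,0,0],[0,0,0,0,0]])

```text
t: 65.58
ee_pos: [493.1, -11.1, 86.5]
orientation: [-0.204, -3.134, 0.0]
ft_force: [0.6, -0.1, 0.4]
width: 0.5
grasp_force: 0.0
```

Request:
move_arm(rows=[[-0.3,0,1.5,0,0],[0,0,0.5,0,0],[0,0,0.2,0,0],[0,0,0,0,0]])

```text
t: 66.08
ee_pos: [495.8, -11.5, 64.2]
orientation: [-0.204, -3.133, 0.0]
ft_force: [-0.6, 0.2, 0.6]
width: 0.6
grasp_force: 0.0
```

Request:
move_arm(rows=[[0,0,0.1,0,0],[0,0,0.1,0,0],[0,0,0.1,0,0],[0,0,0.1,0,0],[0,0,0.1,0,0],[0,0,0,0,0]])

```text
t: 66.82
ee_pos: [496.2, -11.5, 59.9]
orientation: [-0.204, -3.134, -0.0]
ft_force: [-0.1, 0.1, -0.1]
width: 0.4
grasp_force: 0.0
```

Request:
move_arm(rows=[[0,0,0.1,0,0],[0,0,0.1,0,0],[0,0,0,0,0]])

```text
t: 67.2
ee_pos: [496.2, -11.5, 58.3]
orientation: [-0.204, -3.134, 0.0]
ft_force: [-1.7, -0.3, 6.9]
width: 0.2
grasp_force: 3.4
```

Request:
move_arm(rows=[[0,0,0.15,0,0],[0,0,0,0,0],[0,0,-3,0,0],[0,0,-4,0,0],[0,0,-1,10,20],[0,0,0,10,35],[0,0,0,10,35],[0,0,0,10,35],[0,0,0,10,35],[0,0,0,10,35]])

```text
t: 68.45
ee_pos: [496.2, -11.5, 136.3]
orientation: [-1.751, -2.608, 0.0]
ft_force: [-0.3, 0.4, 0.1]
width: 30.8
grasp_force: 0.0
```

```bash
python3 -c "
from h import *
go((*AX,140,112.7))
look('pics/t10.png',tilt=(99.5,30,0))
a=cv2.imread('pics/t8.png').astype(int);b=cv2.imread('pics/t10.png').astype(int)
for q in (a,b):
    m=(q.min(2)>235)[320:520,120:330];p=np.argwhere(m);print(len(p),p.mean(0),p.std(0))
print(np.abs(a-b)[250:560,60:460].mean())"
```

```text
t 68.45 pos [496.2 -11.5 136.3] head 112.2 tilt [-0.0005  0.    ] F [-0.3  0.4  0.1] M [-0.05  0.06 -0.03] w 30.8 gf 0.0 j1,6 [-0.05 -0.44]
to (np.float64(544.4), np.float64(-17.7), 140, 112.7) turn -0.5 shift_cm -2.43 4.21 -0.37 rows 1 each [-2.434  4.205 -0.368 -0.459]
9647 [110.67627242 116.60485125] [25.25406098 30.90065688]
9473 [111.76617756 117.63950174] [25.48902907 30.13565848]
6.155217741935484
```

Seated like the others. Next is station 2.

Request:
move_arm(rows=[[-1.22,2.1,0,0,35],[-1.22,2.1,0,-0.5,35],[0,0,2.8,0,35],[0,0,2.6,0,35],[0,0,0,0,15],[0,0,0,0,5],[0,0,0,0,5],[0,0,0,0,5],[0,0,0,0,5]])

```text
t: 69.62
ee_pos: [544.6, -18.0, 83.0]
orientation: [1.732, 2.621, -0.0]
ft_force: [-2.4, -2.0, 0.5]
width: 13.6
grasp_force: 30.0
```

Request:
move_arm(rows=[[0,0,0,5,5],[0,0,0,6,5],[0,0,0,7,5],[0,0,0,7,5],[0,0,0,7,5],[0,0,0,7,5],[0,0,0,7,5],[0,0,0,6,5],[0,0,0,5,5],[0,0,0,3,5]])

```text
t: 70.88
ee_pos: [544.4, -18.0, 83.0]
orientation: [2.812, 1.401, -0.001]
ft_force: [-3.5, -1.0, 0.4]
width: 13.6
grasp_force: 30.0
```

```bash
python3 -c "
from h import *
go((*AX,80,52.7))"
```

```text
t 70.88 pos [544.4 -18.   83. ] head 53.0 tilt [-0.0003 -0.0002] F [-3.5 -1.   0.4] M [-0.38  0.58  0.01] w 13.6 gf 30.0 j1,6 [-0.05  0.59]
to (np.float64(544.4), np.float64(-17.7), 80, 52.7) turn 0.3 shift_cm 0.03 -0.02 0.30 rows 1 each [ 0.026 -0.019  0.298  0.262]
```

Request:
move_arm(rows=[[0,0,0,0,20],[0,0,0,0,35],[0,0,-2.5,0,40],[0,0,-4,0,40],[0,0,0,-10,40],[0,0,0,-10.5,40],[0,0,0,-10.5,40],[0,0,0,-10.5,40],[0,0,0,-10.5,40],[0,0,0,-10.5,40]])

```text
t: 72.12
ee_pos: [545.1, -17.8, 147.8]
orientation: [1.665, 2.663, 0.001]
ft_force: [-0.5, -0.6, -0.9]
width: 34.9
grasp_force: 0.0
```

Request:
move_arm(rows=[[0,0,0,-10.5,40],[0,0,0,-10.5,40],[0,0,0,-10.5,40],[0,0,0,-10.5,40],[0,0,0,-10.5,40],[0,0,0,0,40]])

```text
t: 72.88
ee_pos: [545.0, -17.8, 147.7]
orientation: [0.328, 3.124, 0.0]
ft_force: [-1.5, 0.3, 0.2]
width: 35.0
grasp_force: 0.0
```

```bash
python3 -c "
from h import *
for n in('top','scene'):
    im=optics.get_image(n);brass(n,im);cassettes(n)
p=(435.7,351.2)
go((*p,145,165.5),(*p,14,165.5))"
```

```text
top brass 8
top cas 0.59 378 [425.  352.3 165.6] 27.9
top cas 0.57 300 [532.  203.4 139.7] 76.7
scene master r 65.5 carousel 242.7
scene cas 0.61 188 [421.7 356.  165.2] 45.2
scene cas 0.48 184 [531.4 205.8 135.5] 50.9
t 73.08 pos [544.8 -17.9 147.6] head 167.9 tilt [0.0002 0.    ] F [-0.2  0.2 -0.1] M [-0.03 -0.05 -0.01] w 35.2 gf 0.0 j1,6 [-0.05 -1.41]
to (435.7, 351.2, 145, 165.5) turn 2.4 shift_cm 19.80 33.00 0.26 rows 7 each [2.829 4.714 0.037 0.348]
to (435.7, 351.2, 14, 165.5) turn -0.0 shift_cm 0.00 0.00 13.10 rows 3 each [ 0.     0.     4.367 -0.   ]
```

Request:
move_arm(rows=[[0,0,0,2.4,40],[2.475,4.125,0,0,40],[2.475,4.125,0,0,40],[2.475,4.125,0,0,40],[2.475,4.125,0,0,40],[2.475,4.125,0,0,40],[2.475,4.125,0,0,40],[2.475,4.125,2,0,40],[2.475,4.125,3,0,40],[0,0,3,0,40]])

```text
t: 74.32
ee_pos: [434.0, 354.2, 67.0]
orientation: [0.389, 3.116, 0.003]
ft_force: [0.2, -0.6, -0.5]
width: 34.9
grasp_force: 0.0
```

Request:
move_arm(rows=[[0,0,0,0,40],[0,0,0,0,40]])

```text
t: 74.58
ee_pos: [435.0, 350.7, 68.3]
orientation: [0.394, 3.116, 0.001]
ft_force: [0.0, -0.3, -1.1]
width: 35.5
grasp_force: 0.0
```

```bash
python3 -c "
from h import *
go((435.7,351,14,165.5))
"
```

```text
t 74.58 pos [435.  350.7  68.3] head 165.6 tilt [0.0005 0.0004] F [ 0.  -0.3 -1.1] M [ 0.02  0.01 -0.03] w 35.5 gf 0.0 j1,6 [ 0.66 -0.66]
to (435.7, 351, 14, 165.5) turn 0.1 shift_cm -0.06 0.04 5.43 rows 1 each [-0.058  0.041  5.427  0.096]
```

Request:
move_arm(rows=[[-0.05,0,2.9,0,40],[0,0,2.5,0,40],[0,0,0,0,20],[0,0,0,0,5],[0,0,0,0,5],[0,0,0,0,5]])

```text
t: 75.32
ee_pos: [436.0, 351.1, 15.0]
orientation: [0.392, 3.115, 0.002]
ft_force: [1.0, -2.1, 7.0]
width: 11.6
grasp_force: 30.0
```

Request:
move_arm(rows=[[0,0,-3,0,5],[0,0,-4.5,0,5],[0,0,-4.5,0,5],[0,0,0,-7.1,5],[0,0,0,0,5],[0,0,0,0,5]])

```text
t: 76.08
ee_pos: [434.6, 350.4, 133.2]
orientation: [-0.202, -3.135, 0.001]
ft_force: [0.1, -0.1, -0.9]
width: 12.0
grasp_force: 30.0
```

```bash
python3 -c "
from h import *
a=slot(40.5,130)
go((a[0],a[1],134,172.7))"
```

```text
t 76.08 pos [434.6 350.4 133.2] head 172.6 tilt [-0.0006 -0.0005] F [ 0.1 -0.1 -0.9] M [ 0.05 -0.04  0.01] w 12.0 gf 30.0 j1,6 [ 0.66 -0.79]
to (np.float64(504.2282750751038), np.float64(-12.553883351645297), 134, 172.7) turn -0.1 shift_cm -11.52 -35.12 -0.08 rows 6 each [-1.92  -5.853 -0.013 -0.01 ]
```

Request:
move_arm(rows=[[-1.28,-3.9,0,0,5],[-1.28,-3.9,0,0,5],[-1.28,-3.9,0,0,5],[-1.28,-3.9,0,0,5],[-1.28,-3.9,0,0,5],[-1.28,-3.9,0,0,5],[-1.28,-3.9,0,0,5],[-1.28,-3.9,0,0,5],[-1.28,-3.9,0,0,5],[0,0,2,0,5]])

```text
t: 77.32
ee_pos: [506.5, -14.4, 113.8]
orientation: [0.206, 3.132, -0.0]
ft_force: [0.8, 0.1, -1.1]
width: 12.0
grasp_force: 30.0
```

Request:
move_arm(rows=[[0,0,2,0,5],[0,0,0,0,5],[0,0,0,0,5]])

```text
t: 77.7
ee_pos: [505.1, -11.9, 93.6]
orientation: [-0.199, -3.135, -0.0]
ft_force: [-0.5, -0.2, -1.2]
width: 11.9
grasp_force: 30.0
```

```bash
python3 -c "
from h import *
a=slot(40.5,130)
go((a[0],a[1],60.3,172.7))"
```

```text
t 77.7 pos [505.1 -11.9  93.6] head 172.7 tilt [-0.0003  0.    ] F [-0.5 -0.2 -1.2] M [-0.02 -0.03  0.03] w 11.9 gf 30.0 j1,6 [-0.05 -1.49]
to (np.float64(504.2282750751038), np.float64(-12.553883351645297), 60.3, 172.7) turn 0.0 shift_cm 0.08 -0.08 3.33 rows 1 each [ 0.083 -0.075  3.334  0.039]
```

Request:
move_arm(rows=[[0.08,-0.06,2,0,5],[0,0,1,0,5],[0,0,0.32,0,5],[0,0,0,0,5],[0,0,0,0,16],[0,0,0,0,18],[0,0,0,0,18],[0,0,0,0,18],[0,0,0,0,5],[0,0,0,0,5]])

```text
t: 78.95
ee_pos: [504.3, -12.5, 60.4]
orientation: [0.198, 3.135, -0.0]
ft_force: [-0.1, 0.5, 0.8]
width: 11.4
grasp_force: 30.0
```

Request:
move_arm(rows=[[0,0,0,0,5],[0.2,0,0,0,5],[0.2,0,0,0,5],[0.2,0,0,0,5],[0,0,0,0,5]])

```text
t: 79.58
ee_pos: [497.9, -11.7, 60.3]
orientation: [-0.198, -3.135, 0.0]
ft_force: [0.1, -0.6, -0.3]
width: 11.9
grasp_force: 30.0
```

Request:
move_arm(rows=[[0.1,0,0,0,5],[0.1,0,0,0,5],[0,0,0,0,5]])

```text
t: 79.95
ee_pos: [496.2, -11.5, 60.3]
orientation: [-0.198, -3.135, 0.0]
ft_force: [0.1, 0.0, 0.2]
width: 11.5
grasp_force: 30.0
```

Request:
move_arm(rows=[[0.1,0,0,0,5],[0.1,0,0,0,5],[0,0,0,0,5]])

```text
t: 80.32
ee_pos: [494.5, -11.3, 60.4]
orientation: [0.198, 3.135, -0.0]
ft_force: [0.5, -0.4, 0.5]
width: 11.9
grasp_force: 30.0
```

Request:
move_arm(rows=[[0.1,0,0,0,5],[0.1,0,0,0,5],[0,0,0,0,5]])

```text
t: 80.7
ee_pos: [494.1, -11.2, 60.9]
orientation: [0.198, 3.132, -0.0]
ft_force: [5.3, -1.2, 0.0]
width: 11.5
grasp_force: 30.0
```

Request:
move_arm(rows=[[-0.05,0,0,0,5],[0,0,0,0,18],[0,0,0,0,25],[0,0,0,0,25],[0,0,-2.2,0,25],[0,0,-0.5,0,0],[0,0,0,0,0],[0,0,0,0,0]])

```text
t: 81.7
ee_pos: [492.4, -11.0, 86.8]
orientation: [-0.198, -3.134, 0.0]
ft_force: [-0.2, -0.4, -1.0]
width: 0.4
grasp_force: 0.0
```

Request:
move_arm(rows=[[-0.35,0,1.5,0,0],[0,0,0.5,0,0],[0,0,0.2,0,0],[0,0,0,0,0]])

```text
t: 82.2
ee_pos: [495.6, -11.5, 64.5]
orientation: [-0.198, -3.133, 0.0]
ft_force: [-0.4, 0.1, -0.3]
width: 0.8
grasp_force: 0.0
```

Request:
move_arm(rows=[[0,0,0.1,0,0],[0,0,0.1,0,0],[0,0,0.1,0,0],[0,0,0.1,0,0],[0,0,0.1,0,0],[0,0,0,0,0]])

```text
t: 82.95
ee_pos: [496.6, -11.5, 60.4]
orientation: [0.198, 3.135, -0.0]
ft_force: [0.2, -0.5, 1.0]
width: 0.5
grasp_force: 0.6
```

Request:
move_arm(rows=[[0,0,0.1,0,0],[0,0,0.1,0,0],[0,0,0,0,0]])

```text
t: 83.32
ee_pos: [495.9, -11.5, 58.4]
orientation: [-0.198, -3.135, 0.0]
ft_force: [-0.7, 0.2, 4.7]
width: 0.2
grasp_force: 1.9
```

Request:
move_arm(rows=[[0,0,0.17,0,0],[0,0,0,0,0],[0,0,0,0,0]])

```text
t: 83.7
ee_pos: [496.0, -11.5, 58.1]
orientation: [-0.198, -3.135, 0.0]
ft_force: [-6.6, 0.5, 24.5]
width: 0.6
grasp_force: 12.2
```

Request:
move_arm(rows=[[0,0,-3,0,0],[0,0,-4,0,0],[0,0,-1,10,20],[0,0,0,10,35],[0,0,0,10,35],[0,0,0,10,35],[0,0,0,10,35],[0,0,0,10,35],[0,0,0,0,35]])

```text
t: 84.82
ee_pos: [496.0, -11.5, 136.4]
orientation: [-1.737, -2.617, 0.0]
ft_force: [-0.1, -0.6, 1.0]
width: 30.8
grasp_force: 0.0
```

```bash
python3 -c "
from h import *
go((*AX,140,112.7))
look('pics/t11.png',tilt=(99.5,30,0))
a=cv2.imread('pics/t8.png').astype(int);b=cv2.imread('pics/t11.png').astype(int)
for q in (a,b):
    m=(q.min(2)>235)[320:520,120:330];p=np.argwhere(m);print(len(p),p.mean(0),p.std(0))
print(np.abs(a-b)[250:560,60:460].mean())
optics.get_image('top')
for n in('top','scene'):cassettes(n)"
```

```text
t 84.83 pos [496.  -11.5 136.4] head 112.9 tilt [-0.0006  0.    ] F [-0.1 -0.6  1. ] M [-0.07  0.05  0.01] w 30.8 gf 0.0 j1,6 [-0.05 -0.45]
to (np.float64(544.4), np.float64(-17.7), 140, 112.7) turn 0.2 shift_cm -2.44 4.23 -0.36 rows 1 each [-2.442  4.226 -0.361  0.158]
9647 [110.67627242 116.60485125] [25.25406098 30.90065688]
9564 [112.26066499 117.89648683] [25.84048314 30.09652936]
4.252983870967742
top cas 0.64 323 [533.2 201.5 137.1] 55.3
scene cas 0.57 183 [531.4 207.1 139.8] 54.4
scene cas 0.46 222 [503.1   3.2 172.9] 50.1
```

Request:
move_arm(rows=[[-1.22,2.11,0,0,35],[-1.22,2.11,0,10,35],[0,0,0,10,35],[0,0,0,10,35],[0,0,0,10,35],[0,0,0,10,35],[0,0,0,10.2,35],[0,0,2.8,0,35],[0,0,2.6,0,35],[0,0,0,0,20]])

```text
t: 86.28
ee_pos: [543.1, -17.6, 81.0]
orientation: [-2.814, -1.392, 0.006]
ft_force: [-0.2, 0.5, -0.0]
width: 23.9
grasp_force: 0.0
```

Request:
move_arm(rows=[[0,0,0,0,5],[0,0,0,0,5],[0,0,0,0,5],[0,0,0,0,5]])

```text
t: 86.78
ee_pos: [544.8, -17.5, 83.2]
orientation: [2.817, 1.391, 0.001]
ft_force: [-0.7, 2.0, 1.1]
width: 13.8
grasp_force: 30.0
```

Request:
move_arm(rows=[[0,0,0,-5,5],[0,0,0,-6,5],[0,0,0,-7,5],[0,0,0,-7,5],[0,0,0,-7,5],[0,0,0,-7,5],[0,0,0,-7,5],[0,0,0,-7,5],[0,0,0,-7,5],[0,0,0,-7,5]])

```text
t: 88.02
ee_pos: [544.3, -17.5, 83.2]
orientation: [-1.576, -2.717, -0.0]
ft_force: [-3.1, 1.8, 4.1]
width: 13.5
grasp_force: 30.0
```

Request:
move_arm(rows=[[0,0,0,-7,5],[0,0,0,-7,5],[0,0,0,-7,5],[0,0,0,-7,5],[0,0,0,-7,5],[0,0,0,-6,5],[0,0,0,-5,5],[0,0,0,-5,5],[0,0,0,-2,5],[0,0,0,0,5]])

```text
t: 89.28
ee_pos: [544.0, -17.8, 83.2]
orientation: [-0.204, -3.134, 0.0]
ft_force: [-5.2, -0.0, 5.8]
width: 13.4
grasp_force: 30.0
```

```bash
python3 -c "
from h import *
go((*AX,80,172.7))
brass('scene',optics.get_image('scene'))"
```

```text
t 89.28 pos [544.  -17.8  83.2] head 172.6 tilt [-0.0011 -0.0001] F [-5.2 -0.   5.8] M [ 0.12  0.83 -0.09] w 13.4 gf 30.0 j1,6 [-0.05 -1.5 ]
to (np.float64(544.4), np.float64(-17.7), 80, 172.7) turn -0.1 shift_cm -0.04 0.02 0.32 rows 1 each [-0.038  0.015  0.316 -0.15 ]
scene master r 65.9 carousel 358.4
```

Request:
move_arm(rows=[[0,0,0,0,20],[0,0,0,0,40],[0,0,-2.5,0,60],[0,0,-4,0,80],[0,0,0,0,100],[0,0,0,0,100]])

```text
t: 90.08
ee_pos: [544.5, -17.7, 147.3]
orientation: [0.204, 3.135, -0.0]
ft_force: [-0.2, 0.0, 0.6]
width: 64.1
grasp_force: 0.0
```

```bash
python3 -c "
from h import *
brass('scene',optics.get_image('scene'))
go((452.4,-253.7,140,172.7),(452.4,-253.7,61,172.7))"
```

```text
scene master r 47.7 carousel 217.9
t 90.12 pos [544.1 -17.6 146.8] head 172.6 tilt [-0.0012  0.    ] F [ 0.1 -0.8  0.4] M [-0.02  0.01 -0.01] w 68.2 gf 0.0 j1,6 [-0.05 -1.5 ]
to (452.4, -253.7, 140, 172.7) turn -0.1 shift_cm 6.09 -24.58 0.68 rows 5 each [ 1.219 -4.916  0.135 -0.027]
to (452.4, -253.7, 61, 172.7) turn -0.0 shift_cm 0.00 0.00 7.90 rows 2 each [ 0.    0.    3.95 -0.  ]
```

Request:
move_arm(rows=[[1.02,-4.1,0,0,100],[1.02,-4.1,0,0,100],[1.02,-4.1,0,0,100],[1.01,-4.1,0,0,100],[1.01,-4.1,0,0,100],[1.01,-4.1,0,0,100],[0,0,0,0,100],[0,0,0,0,100]])

```text
t: 91.12
ee_pos: [452.0, -253.2, 146.7]
orientation: [-0.205, -3.133, -0.002]
ft_force: [0.1, -0.1, -0.3]
width: 88.1
grasp_force: 0.0
```

```bash
python3 -c "
from h import *
im=optics.get_image('scene');brass('scene',im);brass('top',optics.get_image('top'))
cv2.imwrite('pics/t12.png',cv2.resize(im[160:310,290:440],(600,600),interpolation=cv2.INTER_CUBIC))
go((452.4,-253.7,61,172.7))"
```

```text
scene master r 65.7 carousel 358.7
top master r 64.4 carousel 0.6
t 91.22 pos [ 452.5 -252.7  147.1] head 172.6 tilt [-0.0009  0.0007] F [ 0.1  0.2 -0.2] M [ 0.02 -0.04  0.03] w 87.8 gf 0.0 j1,6 [-0.53 -1.97]
to (452.4, -253.7, 61, 172.7) turn -0.1 shift_cm -0.01 -0.10 8.61 rows 2 each [-3.000e-03 -5.100e-02  4.303e+00 -3.900e-02]
```

View pics/t12.png

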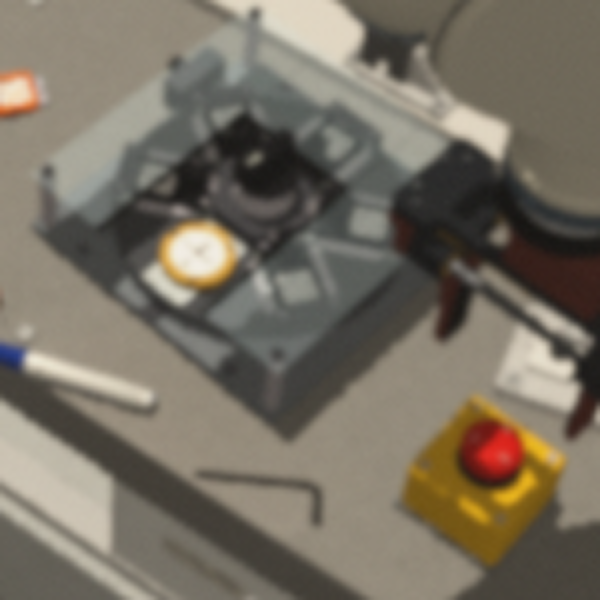

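The master is in the slot at crop (198,252) and the button is latched at (490,452). Next I turn the mushroom.

Request:
move_arm(rows=[[0,-0.08,4,0,100],[0,0,3.5,0,100],[0,0,1,0,100],[0,0,0,0,70],[0,0,0,0,50],[0,0,0,0,40],[0,0,0,0,40],[0,0,0,0,40]])

```text
t: 92.22
ee_pos: [452.5, -254.7, 63.0]
orientation: [0.204, 3.134, -0.0]
ft_force: [-0.5, 0.1, 0.2]
width: 41.2
grasp_force: 0.0
```

```bash
python3 -c "
from h import *
state()"
```

```text
t 92.22 pos [ 452.5 -254.7   63. ] head 172.6 tilt [ 0.0005 -0.0003] F [-0.5  0.1  0.2] M [ 0.04 -0.06  0.04] w 41.2 gf 0.0 j1,6 [-0.54 -1.98]
```

Request:
move_arm(rows=[[0,0,0,0,38],[0,0,0,0,38],[0,0,0,0,38],[0,0,0,7,38],[0,0,0,9,38],[0,0,0,9,38],[0,0,0,9,38],[0,0,0,8,38],[0,0,0,0,38],[0,0,0,0,38]])

```text
t: 93.48
ee_pos: [452.3, -254.7, 62.7]
orientation: [1.309, 2.855, -0.0]
ft_force: [-0.6, -0.1, 5.1]
width: 38.4
grasp_force: 30.0
```

```bash
python3 -c "
from h import *
state()"
```

```text
t 93.47 pos [ 452.3 -254.7   62.7] head 130.7 tilt [ 0.0001 -0.0003] F [-0.6 -0.1  5.1] M [-0.08  0.17  0.05] w 38.4 gf 30.0 j1,6 [-0.54 -1.25]
```

Request:
move_arm(rows=[[0,0,0,0,60],[0,0,0,0,80],[0,0,0,0,100],[0,0,0,0,100],[0,0,-3,0,100],[0,0,-4,0,100],[0,0,-4,0,100],[-3,2,-3,0,100],[0,0,0,0,100],[0,0,0,0,100]])

```text
t: 94.72
ee_pos: [485.9, -263.7, 201.7]
orientation: [-1.312, -2.852, -0.0]
ft_force: [-0.7, 0.1, -0.8]
width: 87.9
grasp_force: 0.0
```

```bash
python3 -c "
from h import *
state()
out=[]
for n,(x,y) in dict(scene=(380,235),top=(425,180)).items():
    im=optics.get_image(n);brass(n,im)
    out.append(cv2.resize(im[y:y+70,x:x+70],(400,400),interpolation=cv2.INTER_CUBIC))
    old=cv2.imread(f'pics/{n}0.png')
    def red(q):
        m=cv2.inRange(cv2.cvtColor(q,cv2.COLOR_BGR2HSV),(0,150,60),(8,255,255))|cv2.inRange(cv2.cvtColor(q,cv2.COLOR_BGR2HSV),(172,150,60),(180,255,255))
        p=np.argwhere(m[y:y+70,x:x+70]);return len(p),np.round(p.mean(0),1)
    print(n,red(old),red(im))
cv2.imwrite('pics/t13.png',np.hstack(out))
print([np.round(proj('scene',[452.4,-254,z])[0],1) for z in(76,82.5)])"
```

```text
t 94.72 pos [ 485.9 -263.7  201.7] head 130.6 tilt [-0.0018  0.0009] F [-0.7  0.1 -0.8] M [ 0.01  0.04 -0.  ] w 87.9 gf 0.0 j1,6 [-0.52 -1.23]
scene master r 65.7 carousel 358.6
scene (181, array([36. , 33.1])) (184, array([36.2, 33. ]))
top master r 64.4 carousel 0.6
top (228, array([31.6, 35.4])) (228, array([31.7, 35.4]))
[array([413.9, 270. ]), array([414.3, 268.6])]
```

View pics/t13.png

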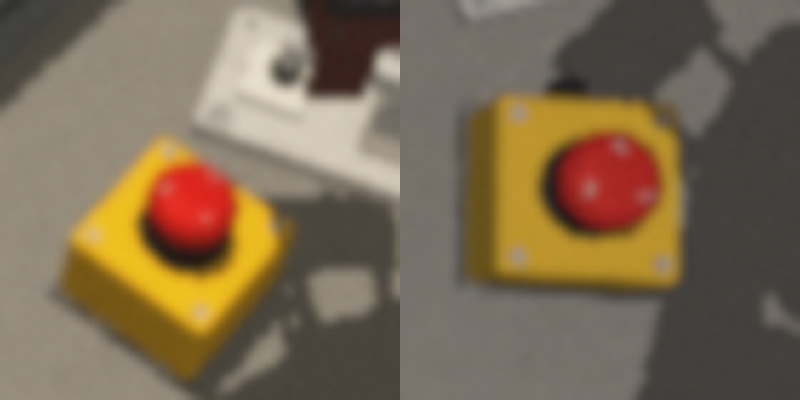

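The button has sprung out: red centroids in both cameras match the start picture. The master is parked, so I hand the job in.

```bash
python3 -c "
from workcell import close_job
print(close_job())"
```

```text
the job is handed in; nothing more can be done
None
```

I handed the job in at about 95 s. As far as forces and camera checks show, all four cassettes are snapped into stations 4, 5, 1 and 2, the master is parked in the slot, and the stop button is out again. The hand-in gave no verdict.

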